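# Snug down the high-chair tray nut with a ratchet spanner

## Task

The high chair's tray wobbles because the steel dome nut on the arm rail to the robot's left has worked loose. Take the ratchet spanner lying on the tray by its handle, fit its ring fully down over that nut and swing the handle back and forth, pulling clockwise (seen from above) and letting it click freely on the way back, until the nut is snug at about 0.8 N m; stop well before 1.3 N m, which would crush the bracket's bush. Then lift the spanner off and lay it gently flat on the tray again, leaving the bowl, spoon, cup, night light and teething ring where they are.

Things in the scene. Friction and masses are not known exactly. Their poses are not given: they have to be found in the camera images.
- chair: Wooden high chair facing the robot, fixed. Origin: centre of the upper face of its matte charcoal tray (360 mm along x, 470 mm along y, with a rim 12 mm high and 8 mm wide inside those sizes). x points from the robot side to the seat, y to the robot's left, z up. A seat back 0.19 m high stands at x = 345 mm.
- rail (a point): Top of the arm rail on the robot's left, under the loose nut: chair x = 0, y = +265 mm, 45 mm above the tray; axes as the chair. Each rail is 46 mm wide, runs along x from x = -45 mm (its front end) back to the seat; the other rail is its mirror image at y = -265 mm.
- tight_nut (a point): Top of the dome of a second nut, same as the loose one, on the other rail (chair y = -265 mm). It is tight already: leave it alone.
- bracket: The dark steel bracket on the robot's-left rail (y = +265 mm) with the washer under the loose nut. It is fixed to the chair and has the chair's origin and axes. Plate 64 x 56 x 5 mm, its top 50 mm, washer (35 mm across) top 53 mm above the tray.
- nut: The loose steel dome nut, upright, on the robot's-left rail: hexagon 24 mm across flats for 15.5 mm of height, chamfered to 19 mm at 21.5 mm, then a dome. Origin: on its axis at its underside, 53 mm above the tray; its x axis points squarely out of one of the six flats, so the hexagon repeats every 60 degrees. Clockwise from above tightens; it turns on the spot and does not visibly sink.
- nut_base (a point): On the nut's axis at its underside, turns with it. The locking thread drags with a steady 0.4 N m and holds the nut where it is left. After an unseen 1.1 to 2.3 rad, different each time, it meets its spring washer and the torque climbs by about 3 N m per rad of turn; snug is about 0.8 N m while pulling (0.55 to 1.3 is accepted). A pull that stops may read up to 0.2 N m less at rest.
- nut_top (a point): Top of the loose nut's dome, 31 mm above its underside.
- spanner: Ratchet ring spanner, bright steel, 238 mm long, 0.37 kg, lying flat on the tray. Origin: on the ring's axis at the underside; x points from handle to ring, z up. Ring 52 mm outside, 14 mm thick. Keep this side up: the handle turned clockwise from above drives, counter-clockwise it clicks freely (20 clicks a turn, about 0.1 N m). After each return up to 0.5 rad of swing is lost in play.
- ring (a point): Point on the ring's axis at the spanner's underside; axes as the spanner. Fully fitted it stands level on the washer, within 3 mm above the nut's underside.
- handle (a point): The place to grip: middle of the handle, 120 mm from the ring's axis (spanner x = -120 mm) and 7 mm above the underside; axes as the spanner. The handle is a straight flat bar 18 mm wide (y), 10 mm thick, 2 to 12 mm above the underside, back to x = -188 mm; a round eye of 24 mm, 14 mm thick, ends it at x = -200 mm.
- insert: The turning ratchet insert inside the ring, dark steel, hexagonal opening 25.2 mm across flats, 12 mm high. Origin on the ring's axis at the spanner's underside; its x axis points squarely at one of the six inner flats. It must match the nut's hexagon (every 60 degrees, within about 5 degrees) to go on.
- bowl: Bamboo bowl on the tray, 110 mm across, 42 mm high; origin under its centre.
- cup: Red silicone stacking cup on the tray, 68 mm across, 55 mm high; origin under its centre.
- nightlight: Night light on the tray: a crescent moon on a round base with a small toggle, 68 mm across, about 115 mm high; origin under its centre.
- spoon: Steel spoon lying on the tray, 140 mm long along its x; origin under its middle.
- teether: Wooden teething ring lying on the tray near the loose nut, 60 mm across, 14 mm high; origin under its centre.

How it is judged:
By the outcome, as a careful person would: the job done as asked, in the order asked, and still so for the second after the job is handed in, with the robot touching nothing.
It also fails if it takes over 72 s, if anything falls off the work surface, if the arm or the gripper's body presses on something with over 40 N, if the wrist force passes 120 N, or if a joint passes its speed limit or range.

## Robot

A 7-joint arm with a two-finger parallel gripper is mounted at the origin on the work surface. World frame = base frame: x ahead of the robot, y to its left, z up, the work surface at z = 0. Lengths are in m, angles in degrees, forces in N, time in s.
With the tool pointing down it reaches from about 0.425 to 0.875 m from the base axis. Payload 4.7 kg.
Tool frame: the origin (TCP) lies at the very end of the fingers, on their centre line; the grasp point (between the pads) lies 19 mm behind it (pinch_z is the distance from the TCP to the grasp point, in m); z points along the fingers, y is the direction in which the jaws open and shut (so a half turn about z gives the same grasp; the last joint's range is limited). The gripper opens to 87 mm and grips with 3 to 60 N. Pads are 19 mm wide; open, the fingers measure 117 mm over their backs; the gripper's body (75 mm by 190 mm) begins 51 mm behind the grasp point.
Start: joints at [-73.046, 18.392, -4.016, 83.108, 1.295, 78.541, -3.26], TCP at [0.181, 0.624, 0.223] pointing down, gripper open.
Joint ranges: [-163.93, 163.93], [-17.29, 119.83], [-79.2, 71.16], [3.27, 140.29], [-89.18, 269.18], [5.43, 117.66], [-154.24, 154.24]. Speed limits (degrees/s): [147.25, 147.25, 180, 180, 180, 180, 180].

## Interface

Orientations are given as [roll, pitch, yaw] about the fixed x, y, z axes, in that order (R = Rz(yaw) Ry(pitch) Rx(roll)).
In Python, from cell import get_obs, read_camera, camera_params, sign_off, pinch_z gives the robot as it stands.
- The arm moves only by the shell command python3 -m handwheel 'ROWS' [FORCE]. ROWS is JSON, a list of rows, each a list of 5 numbers: the finger opening in m, from 0 to 0.087, then the shift along the tool's x, y, z in m, then the turn about the tool's z in rad. In form: [[jaw, tx, ty, tz, twist], ...]. A call has 1 to 20 rows; each row is the pose to reach, as a shift and turn from the pose commanded when the call began, along the tool's axes at that moment; what a row does not reach only later rows make up. A row lasts 1/10 s, in which the tool goes at most 50 mm and 8.59 degrees, less where a joint would pass 70% of its speed; a pose out of reach is approached as far as the arm can. A call with a gripper value outside its range is refused whole. The fingers move at their own pace and stop on an object; FORCE is the grip in N (left out, the last holds). Time passes only in rows, so rows that repeat a pose let the fingers close. It gives the time, the measured TCP pose, the force and the opening at its end, in the units of the state.
- get_obs(): the state, without advancing time (a new reading comes with each control period).
- read_camera(name): name is "side" or "top"; returns the picture (480x640x3 uint8, blue, green, red); there is no depth.
- camera_params(name): a dict with "camera_matrix" (3x3 intrinsics, pixels), "R" (3x3) and "t" (3): a world point X has camera coordinates R X + t. Camera axes: x right, y down, z forward; pixel columns grow to the right and rows downward; lengths in m; the calibration is good to about 2 mm. A picture is of the moment at which its call begins. camera_params takes no time and is no camera call.
- sign_off(): hands the job in, once; it reports no verdict.
The state is a dict: "time_s": time; "qpos": joint angles; "joint_velocities": joint speeds; "effort": joint torques, N m; "tool_pos": TCP position; "tool_rot": TCP orientation; "force": force on the tool from outside, world axes, zero at the start; "wrist_torque": the same for the moment, N m; "grip_width": finger opening in m.
Only numpy, scipy, OpenCV 4.12 (cv2) and the standard library are available. Lean on these libraries where they do the work, as an engineer would, in place of code of your own. Each camera call takes 0.05 s, during which the arm holds its last target.

## Working session

There is one attempt and no reset: what is moved stays moved. The work goes in short steps, Python scripts to look and compute and a shell command to move; the robot and the scene stay as the last step left them, time stands still between calls to the robot, and variables do not carry over. Pictures are saved under pics/ and viewed, and the job is handed in when it is done.

```bash
mkdir -p pics; ls; python3 - <<'E'
from cell import *
import cv2
o=get_obs();print(o);print(pinch_z)
for n in("side","top"):
    cv2.imwrite(f"pics/{n}0.png",read_camera(n));print(n,camera_params(n))
E
```

```text
pics
{'time_s': 0.0, 'qpos': array([-73.0465812 ,  18.43766764,  -4.0140091 ,  83.17505624,
         1.29566528,  78.5394048 ,  -3.26041539]), 'joint_velocities': array([-0.00300711,  0.00277389, -0.07485461, -0.02738243,  0.00984222,
        0.05267935, -0.03995534]), 'effort': array([ 5.89185788e-05, -4.91295683e+01, -4.03866330e-01, -3.12540150e+01,
       -6.39580702e-02,  4.33164428e-02,  1.60900249e-04]), 'tool_pos': array([0.18066787, 0.62381892, 0.22147572]), 'tool_rot': array([-1.79893143e+02,  6.84535289e-03,  1.63854613e+02]), 'force': array([-0.20397935, -0.18057031, -0.19298246]), 'wrist_torque': array([0.03084684, 0.03916801, 0.04023087]), 'grip_width': 0.08686207884088548}
0.0187
side {'camera_matrix': array([[474.67447277,   0.        , 323.77353896],
       [  0.        , 474.67447277, 238.42501461],
       [  0.        ,   0.        ,   1.        ]]), 'R': array([[ 0.98504417, -0.17122943,  0.01919529],
       [-0.0973883 , -0.64520201, -0.75777958],
       [ 0.14213901,  0.74457696, -0.65222822]]), 't': array([-0.6196264 ,  0.10787486,  0.68941227])}
top {'camera_matrix': array([[542.9340922 ,   0.        , 328.62616848],
       [  0.        , 542.9340922 , 238.95964428],
       [  0.        ,   0.        ,   1.        ]]), 'R': array([[-4.10284000e-03, -9.99575937e-01,  2.88290145e-02],
       [-9.89443612e-01, -1.18374207e-04, -1.44918337e-01],
       [ 1.44860295e-01, -2.91192610e-02, -9.89023540e-01]]), 't': array([-0.02008075,  0.60308609,  0.99309531])}
```

View pics/side0.png

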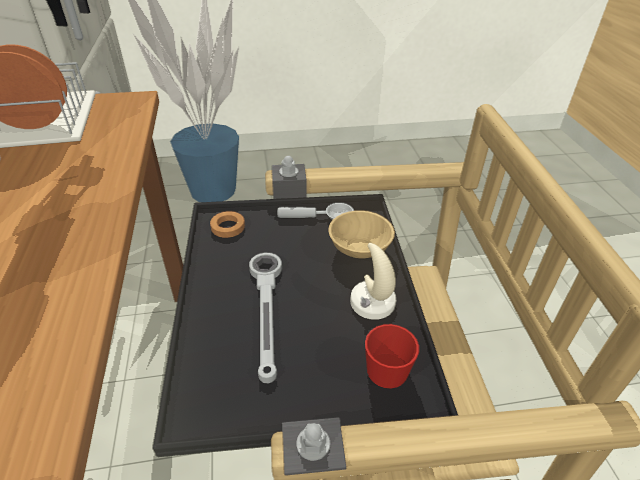

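View pics/top0.png

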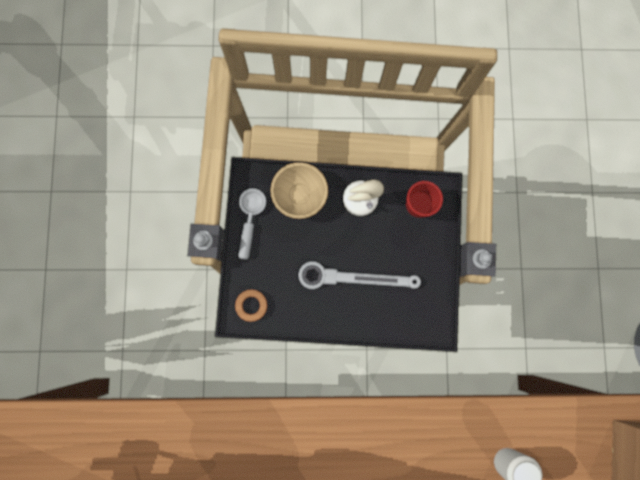

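```bash
cat > h.py <<'E'
from cell import *
import numpy as np, cv2
P={n:camera_params(n) for n in("side","top")}
def ray(n,uv):
    p=P[n];K,R,t=p["camera_matrix"],p["R"],p["t"]
    d=R.T@np.linalg.inv(K)@np.array([uv[0],uv[1],1.]);return -R.T@t,d/np.linalg.norm(d)
def onz(n,uv,z):
    c,d=ray(n,uv);return c+d*(z-c[2])/d[2]
def tri(a,b):
    c1,d1=ray("side",a);c2,d2=ray("top",b)
    s=np.linalg.lstsq(np.c_[d1,-d2],c2-c1,rcond=None)[0]
    p,q=c1+d1*s[0],c2+d2*s[1];return (p+q)/2,np.linalg.norm(p-q)
def proj(n,X):
    p=P[n];x=p["camera_matrix"]@(p["R"]@np.asarray(X)+p["t"]);return x[:2]/x[2]
def crop(im,u,v,w,h,s,name):
    cv2.imwrite("pics/"+name,cv2.resize(im[v:v+h,u:u+w],None,fx=s,fy=s,interpolation=cv2.INTER_CUBIC))
E
python3 - <<'E'
from h import *
np.set_printoptions(precision=4,suppress=True)
for n in P: print(n,-P[n]["R"].T@P[n]["t"])
for k,a,b in [("FL",(195,203),(217,336)),("RL",(383,197),(232,157)),("RR",(455,415),(462,172)),("FR",(155,450),(457,350)),("nutL",(289,160),(203,240)),("nutR",(313,428),(483,259)),("ring",(265,266),(312,275)),("eye",(267,372),(415,282))]:
    print(k,*tri(a,b))
s=cv2.imread("pics/side0.png");t=cv2.imread("pics/top0.png")
crop(s,240,140,100,75,8,"s_nutL.png");crop(t,170,205,80,60,10,"t_nutL.png")
crop(s,230,240,80,60,10,"s_ring.png");crop(t,285,245,80,60,10,"t_ring.png")
E
```

```text
side [ 0.5229 -0.5498  0.5433]
top [0.4528 0.0089 1.0702]
FL [0.4197 0.1915 0.0125] 0.0017262424424954455
RL [0.7765 0.1723 0.0026] 0.0003561192905104227
RR [ 0.7404 -0.2905  0.0166] 0.005733309553989885
FR [ 0.3894 -0.2707  0.0066] 0.003922169075785756
nutL [0.5974 0.2103 0.0781] 0.0024842055891182865
nutR [ 0.562  -0.308   0.0726] 0.001532026596995616
ring [0.5356 0.0104 0.0061] 0.0031731376902751486
eye [ 0.5219 -0.1914  0.0104] 0.001792969441917205
```

View pics/s_nutL.png

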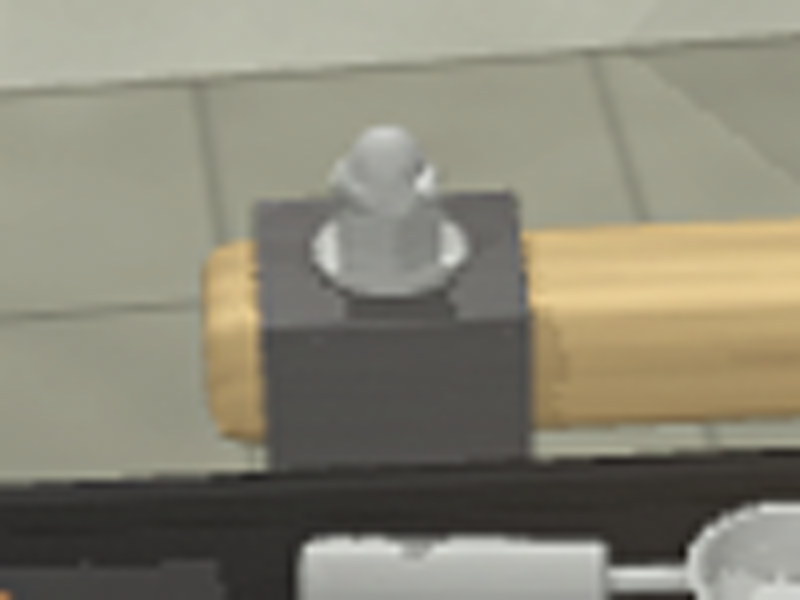

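View pics/t_nutL.png

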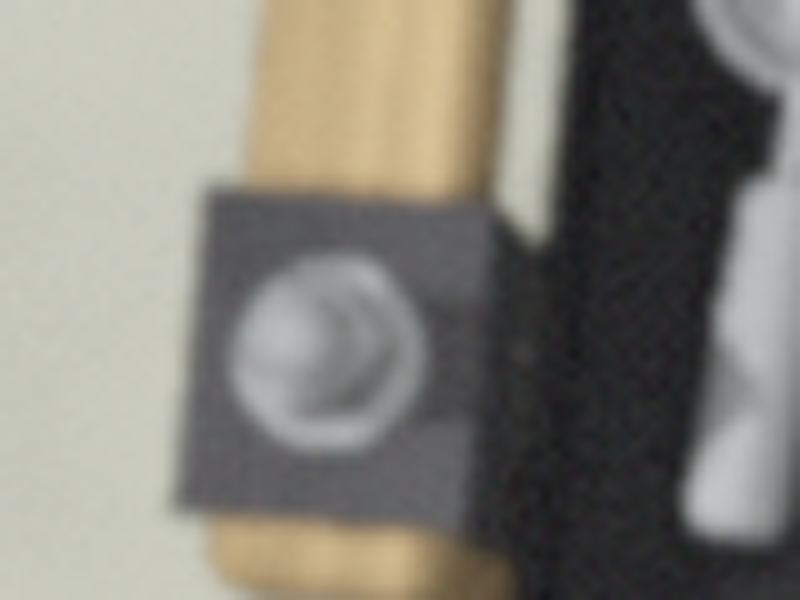

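View pics/s_ring.png

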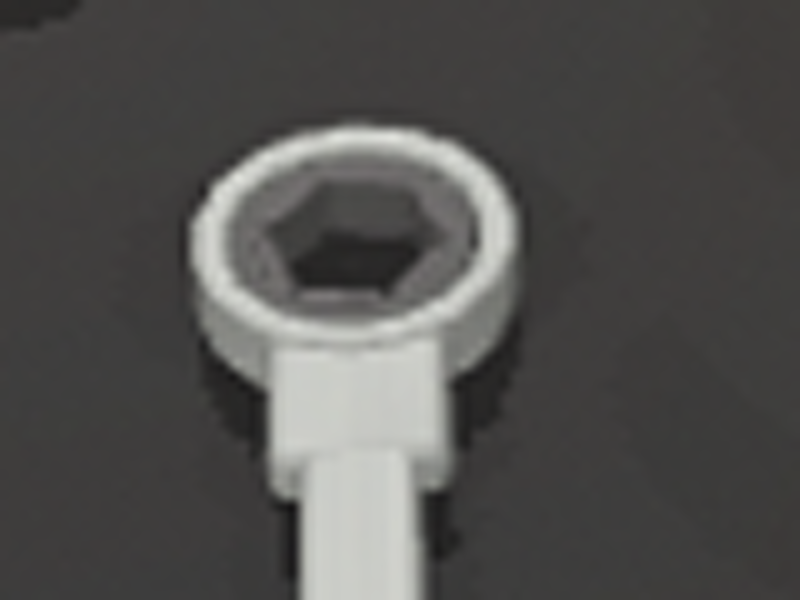

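View pics/t_ring.png

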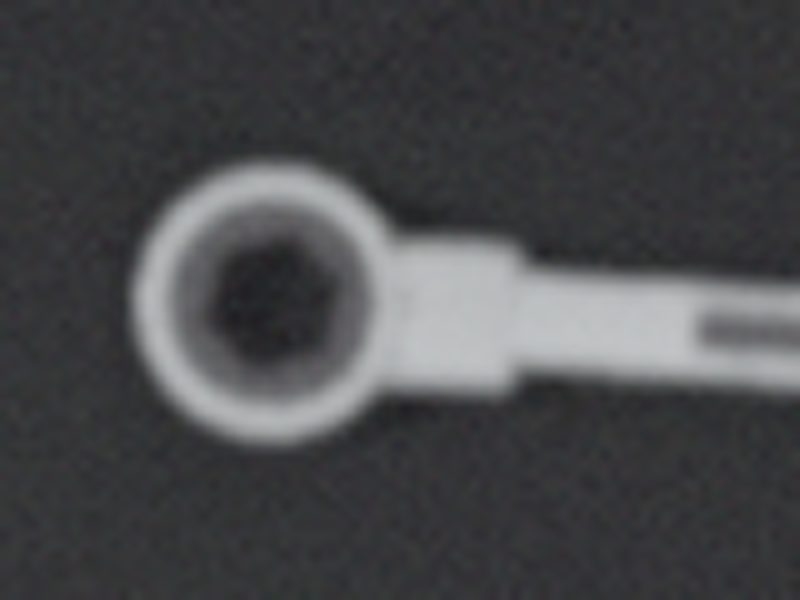

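```bash
python3 - <<'E'
from h import *
np.set_printoptions(precision=4,suppress=True)
s=cv2.imread("pics/side0.png");t=cv2.imread("pics/top0.png")
m=(t.max(2)<62).astype(np.uint8)
m=cv2.morphologyEx(m,cv2.MORPH_OPEN,np.ones((3,3)));m=cv2.morphologyEx(m,cv2.MORPH_CLOSE,np.ones((5,5)))
c=max(cv2.findContours(m,0,2)[0],key=cv2.contourArea)
print(cv2.contourArea(c),cv2.approxPolyDP(c,8,True)[:,0].tolist())
# edge line fits from the contour
c=c[:,0].astype(float)
C=np.array([[232,157],[462,172],[457,350],[217,336.]])
L=[]
for i in range(4):
    a,b=C[i],C[(i+1)%4];d=(b-a)/np.linalg.norm(b-a);n=np.array([-d[1],d[0]])
    k=(abs((c-a)@n)<5)&((c-a)@d>15)&((c-b)@d<-15)
    l=cv2.fitLine(c[k].astype(np.float32),cv2.DIST_HUBER,0,.01,.01).ravel();L.append(np.cross([l[2],l[3],1],[l[2]+l[0],l[3]+l[1],1]));print(k.sum())
for i in range(4):
    p=np.cross(L[i-1],L[i]);p=p[:2]/p[2];print(p,onz("top",p,.007),onz("top",p,.012))
crop(t,460,230,80,60,10,"t_nutR.png");crop(s,280,405,80,60,10,"s_nutR.png")
cl=cv2.createCLAHE(3,(2,2))
g=cv2.resize(s[150:186,265:313],None,fx=16,fy=16,interpolation=cv2.INTER_CUBIC);cv2.imwrite("pics/s_nutL2.png",cl.apply(cv2.cvtColor(g,6)))
g=cv2.resize(t[222:258,180:228],None,fx=16,fy=16,interpolation=cv2.INTER_CUBIC);cv2.imwrite("pics/t_nutL2.png",cl.apply(cv2.cvtColor(g,6)))
E
```

```text
39014.0 [[232, 158], [217, 335], [456, 349], [460, 174], [316, 164], [327, 201], [295, 220], [269, 196], [286, 161]]
30
22
26
25
[231.8156 158.6029] [0.772  0.1719 0.007 ] [0.7705 0.1712 0.012 ]
[465.0484 173.6525] [ 0.7426 -0.3001  0.007 ] [ 0.7412 -0.2986  0.012 ]
[454.7752 350.1578] [ 0.3911 -0.2657  0.007 ] [ 0.3914 -0.2644  0.012 ]
[216.0452 334.812 ] [0.4226 0.1945 0.007 ] [0.4227 0.1936 0.012 ]
```

View pics/s_nutL2.png

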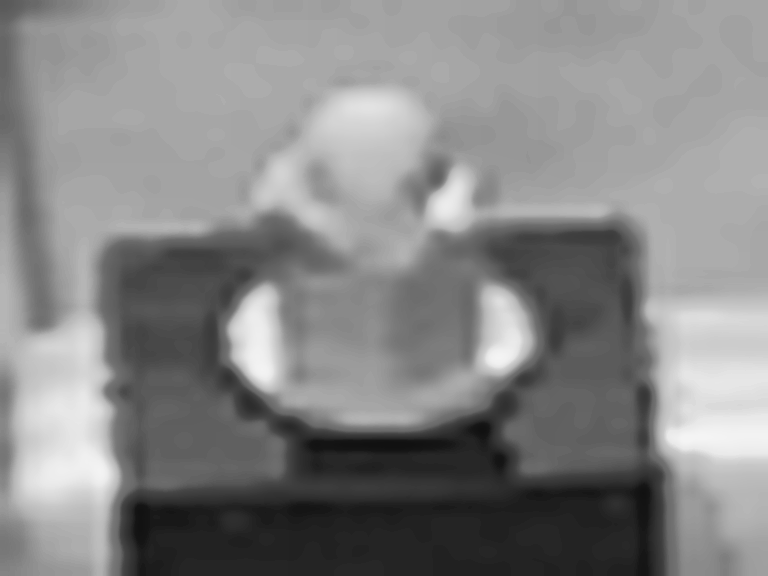

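View pics/t_nutL2.png

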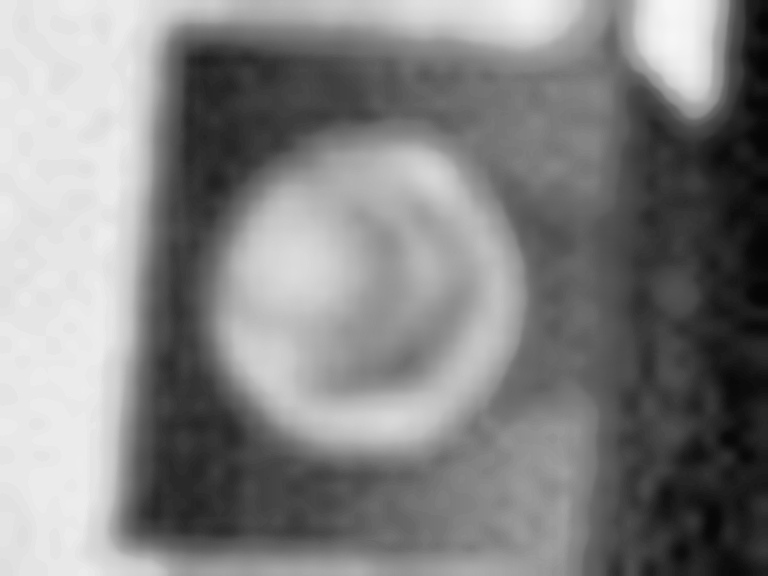

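View pics/s_nutR.png

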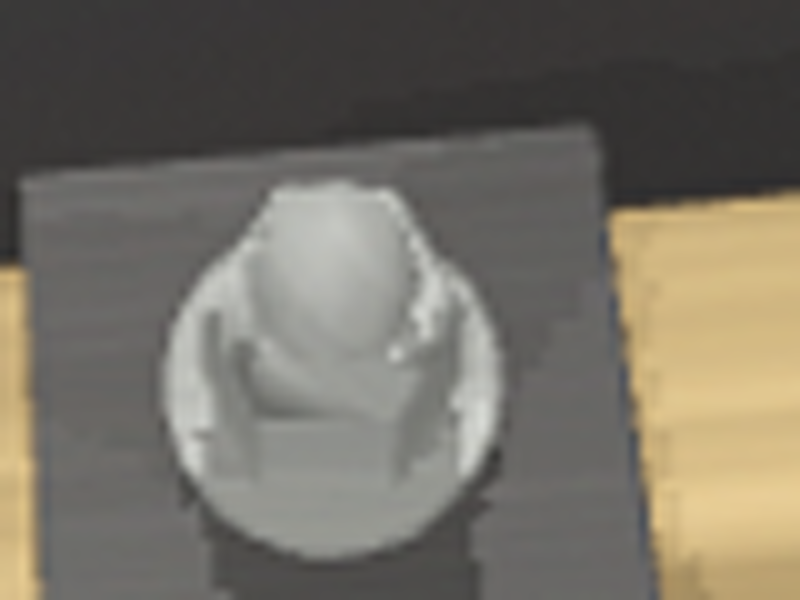

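View pics/t_nutR.png

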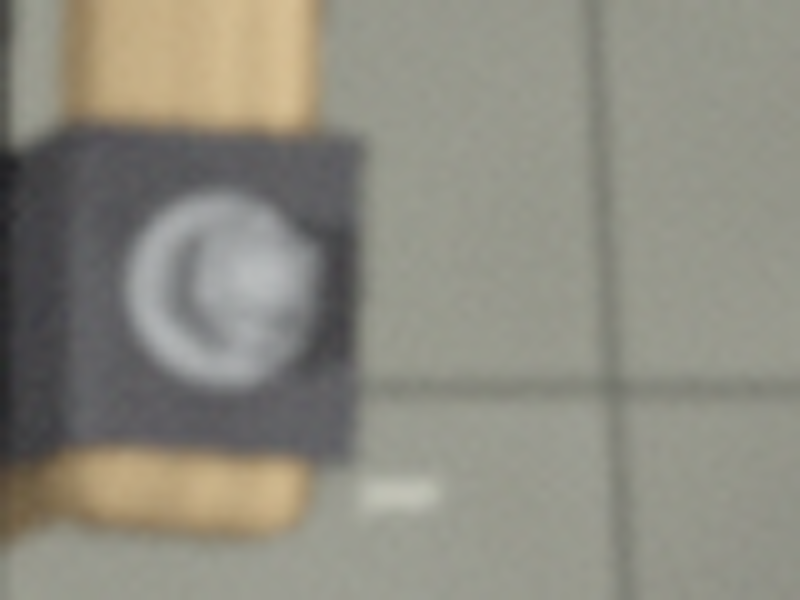

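```bash
python3 - <<'E'
from h import *
from scipy.optimize import least_squares
np.set_printoptions(precision=4,suppress=True)
def px(o,s,*a): return [np.array(o)+(np.array(p)+.5)/s-.5 for p in a]
hx,hy=.032,.028;yl=.265;B=.050
obs=[]
for q,X in zip([(231.8,158.6),(465,173.65),(454.8,350.2),(216,334.8)],[(.18,.235),(.18,-.235),(-.18,-.235),(-.18,.235)]): obs.append(("top",q,(*X,.012)))
for q,X in zip(px((180,222),16,(172,35),(120,540),(615,60)),[(hx,yl+hy),(-hx,yl+hy),(hx,yl-hy)]): obs.append(("top",q,(*X,B)))
for q,X in zip(px((460,230),10,(362,140),(352,458),(75,130),(70,445)),[(hx,-yl-hy),(-hx,-yl-hy),(hx,-yl+hy),(-hx,-yl+hy)]): obs.append(("top",q,(*X,B)))
for q,X in zip(px((265,150),16,(110,240),(630,218),(125,495),(655,475)),[(-hx,yl+hy),(hx,yl+hy),(-hx,yl-hy),(hx,yl-hy)]): obs.append(("side",q,(*X,B)))
for q,X in zip(px((280,405),10,(22,178),(595,125)),[(-hx,-yl+hy),(hx,-yl+hy)]): obs.append(("side",q,(*X,B)))
def T(p,X):
    c,s=np.cos(p[3]),np.sin(p[3]);return np.array([p[0]+c*X[0]-s*X[1],p[1]+s*X[0]+c*X[1],p[2]+X[2]])
f=lambda p:np.concatenate([proj(n,T(p,X))-q for n,q,X in obs])
r=least_squares(f,[.58,-.05,-.005,-.07],loss="soft_l1");p=r.x
print("chair",p,np.degrees(p[3]));print(f(p).reshape(-1,2))
print("nut",T(p,(0,.265,.053)))
np.save("chair.npy",p);z=p[2]
# spanner in top
t=cv2.imread("pics/top0.png")
g=t.min(2);m=(g>100).astype(np.uint8);m[:250]=0;m[300:]=0;m[:,:290]=0;m[:,430:]=0
c=max(cv2.findContours(m,0,2)[0],key=cv2.contourArea)[:,0].astype(np.float32)
rc=c[c[:,0]<322];A=np.c_[2*rc,np.ones(len(rc))];u=np.linalg.lstsq(A,(rc**2).sum(1),rcond=None)[0];print("ring px",u[:2],np.sqrt(u[2]+u[:2]@u[:2]),len(rc))
ec=c[c[:,0]>412];v=np.linalg.lstsq(np.c_[2*ec,np.ones(len(ec))],(ec**2).sum(1),rcond=None)[0];print("eye",v[:2],np.sqrt(v[2]+v[:2]@v[:2]))
R=onz("top",u[:2],z+.014);E=onz("top",v[:2],z+.014);d=R-E
print(R,E,np.linalg.norm(d),"yaw",np.degrees(np.arctan2(d[1],d[0])))
bar=[]
for x in range(345,405):
    k=np.where(m[:,x])[0];bar.append((x,(k.min()+k.max())/2))
l=cv2.fitLine(np.float32(bar),2,0,.01,.01).ravel()
a=onz("top",l[2:]-30*l[:2],z+.012);b=onz("top",l[2:]+30*l[:2],z+.012);d2=a-b;print("bar yaw",np.degrees(np.arctan2(d2[1],d2[0])))
# insert
V=[onz("side",q,z+.012) for q in px((230,240),10,(325,187),(425,190),(447,240),(390,292),(300,290),(265,237))]
V=np.array(V);C=V.mean(0);print("insert c",C);print(np.degrees(np.arctan2(*(V-C).T[1::-1])),np.linalg.norm(V-C,axis=1))
for n,q in dict(bowl=(299,190),light=(360,198),cup=(424,199),teether=(251,305),spoon1=(245,256),spoon2=(252,203)).items(): print(n,onz("top",q,z+(.04 if n in("bowl","cup") else .01)))
E
```

```text
chair [ 0.5803 -0.0484 -0.0021 -0.0676] -3.8739159474891713
[[-1.1579 -2.2668]
 [-2.0739 -1.0976]
 [ 3.048   3.2997]
 [-2.2832  3.235 ]
 [-0.2427 -0.1843]
 [-0.4247  1.7114]
 [ 1.623   0.2435]
 [ 0.5105  0.6072]
 [ 0.8976  2.0868]
 [ 0.2341 -0.3442]
 [-0.1429  1.4524]
 [ 0.3105  0.5327]
 [ 0.6882  0.617 ]
 [ 0.0303  0.7246]
 [ 1.3425  0.5158]
 [ 0.428  -0.6072]
 [ 0.6645 -0.411 ]]
nut [0.5982 0.216  0.0509]
ring px [311.8108 274.8644] 13.617328061388415 32
eye [413.5345 281.5   ] 6.393785999362262
[0.537  0.0109 0.0119] [ 0.5237 -0.1882  0.0119] 0.19946412202644617 yaw 86.15925633026863
bar yaw 86.10827851293071
insert c [0.5351 0.0121 0.0099]
[ 108.8552   40.5483   -9.7191  -73.1266 -134.5352  169.5862] [0.0139 0.0153 0.0143 0.0136 0.0145 0.0152]
bowl [0.7002 0.0358 0.0379]
light [ 0.6913 -0.0856  0.0079]
cup [ 0.6829 -0.2082  0.0379]
teether [0.4792 0.1285 0.0079]
spoon1 [0.5746 0.1418 0.0079]
spoon2 [0.6807 0.1299 0.0079]
```

```bash
cat >> h.py <<'E'
from scipy.spatial.transform import Rotation as Ro
def rel(targets,pose=None):
    """targets: (x,y,z,yaw deg) world TCP -> tx ty tz twist from current measured (or given x,y,z,yaw) pose"""
    if pose is None:
        o=get_obs();p=o["tool_pos"];yaw=o["tool_rot"][2]
    else: p=np.array(pose[:3]);yaw=pose[3]
    R=Ro.from_euler("xyz",[180,0,yaw],degrees=True).as_matrix()
    for t in targets:
        d=R.T@(np.array(t[:3])-p);w=-np.radians((t[3]-yaw+180)%360-180);print([round(float(x),4) for x in (*d,w)])
E
python3 -c "
from h import *
rel([(.45,.35,.2215,125),(.5288,-.1088,.2,86.1),(.5288,-.1088,.10,86.1)])"
```

```text
[-0.3349, -0.1881, 0.0, 0.6781]
[-0.5381, -0.6069, 0.0215, 1.357]
[-0.5381, -0.6069, 0.1215, 1.357]
```

```bash
python3 -m handwheel '[[0.06,-0.335,-0.188,0,0.678],[0.06,-0.335,-0.188,0,0.678],[0.06,-0.335,-0.188,0,0.678],[0.06,-0.335,-0.188,0,0.678],[0.06,-0.335,-0.188,0,0.678],[0.06,-0.335,-0.188,0,0.678],[0.06,-0.335,-0.188,0,0.678],[0.06,-0.538,-0.607,0.0215,1.357],[0.06,-0.538,-0.607,0.0215,1.357],[0.06,-0.538,-0.607,0.0215,1.357],[0.06,-0.538,-0.607,0.0215,1.357],[0.06,-0.538,-0.607,0.0215,1.357],[0.06,-0.538,-0.607,0.0215,1.357],[0.06,-0.538,-0.607,0.0215,1.357],[0.06,-0.538,-0.607,0.0215,1.357],[0.06,-0.538,-0.607,0.0215,1.357],[0.06,-0.538,-0.607,0.0215,1.357],[0.06,-0.538,-0.607,0.0215,1.357]]'; python3 -c "
from h import *
rel([(.5288,-.1088,.10,86.1),(.5288,-.1088,.02,86.1)])
print(get_obs())"
```

```text
time_s: 1.9
tool_pos: [0.5281, -0.1164, 0.201]
tool_rot: [180.0, 0.2, 85.5]
force: [0.5, 0.4, 0.3]
grip_width: 0.0603
[0.0077, 0.0001, 0.101, -0.011]
[0.0077, 0.0001, 0.181, -0.011]
{'time_s': 1.9, 'qpos': array([-27.18875894,   6.1357678 ,  39.49118496, 101.79431404,
        -3.81701346,  73.44856355,   8.69760928]), 'joint_velocities': array([-2.87932949, -1.21503135, -5.11006964,  1.35784692, -2.24818405,
        1.44006078, -4.05073021]), 'effort': array([-2.06427014e-02, -2.74455214e+01,  2.12848775e+00, -3.08264744e+01,
       -1.27849127e-01, -1.83561975e-01,  6.20416012e-01]), 'tool_pos': array([ 0.52806736, -0.11643655,  0.20095019]), 'tool_rot': array([179.98273097,   0.24344954,  85.47101086]), 'force': array([0.5229264 , 0.43926908, 0.29844105]), 'wrist_torque': array([-0.07620285,  0.05313612,  0.00497811]), 'grip_width': 0.060346756260092935}
```

```bash
python3 -m handwheel '[[0.06,0,0,0.05,0],[0.06,0,0,0.10,0],[0.06,0,0,0.14,0],[0.06,0,0,0.16,0],[0.06,0,0,0.16,0],[0.06,0,0,0.16,0]]'; python3 -c "
from h import *
rel([(.5288,-.1088,.003,86.1)])
t=read_camera('top');s=read_camera('side')
crop(t,280,220,160,120,5,'t1.png');crop(s,200,230,160,180,3.3,'s1.png')"
```

```text
time_s: 2.5
tool_pos: [0.5289, -0.1081, 0.0414]
tool_rot: [-180.0, 0.0, 86.1]
force: [-0.1, -0.1, 0.2]
grip_width: 0.0597
[-0.0007, -0.0001, 0.0384, 0.0003]
```

View pics/t1.png

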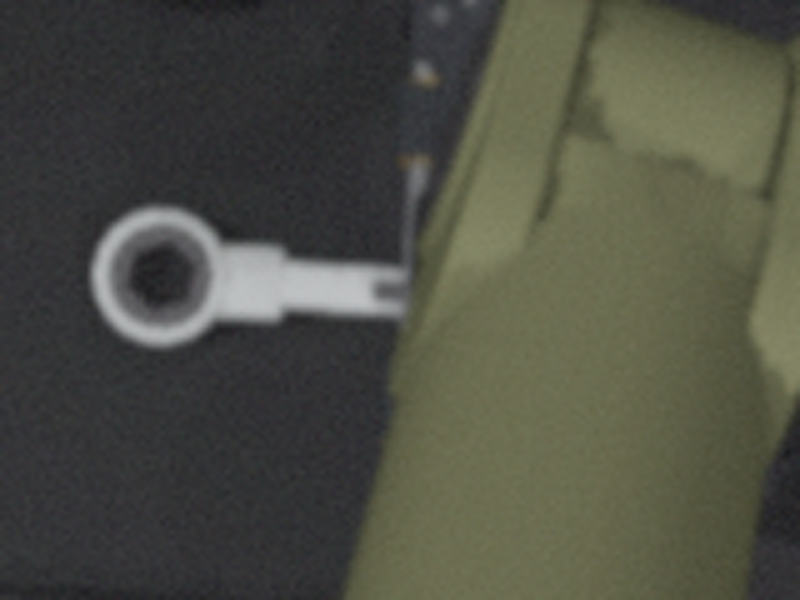

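View pics/s1.png

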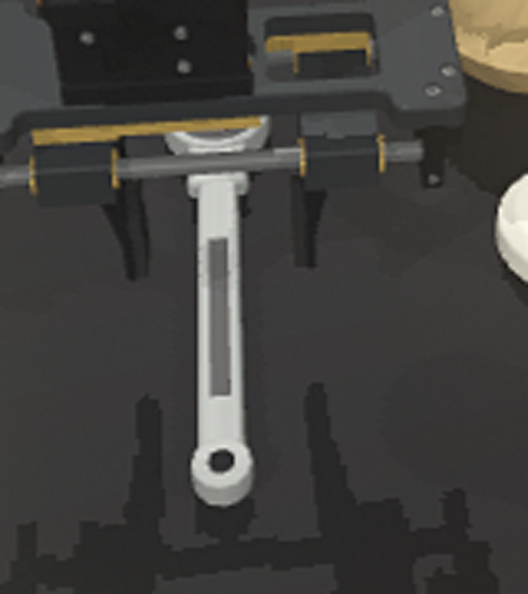

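```bash
python3 -m handwheel '[[0.06,0,0,0.02,0],[0.06,0,0,0.034,0],[0.06,0,0,0.038,0],[0.06,0,0,0.0395,0],[0.06,0,0,0.0395,0]]';python3 -m handwheel '[[0.06,0,0,0.001,0],[0.06,0,0,0.001,0]]'
```

```text
time_s: 3.1
tool_pos: [0.5291, -0.1084, 0.002]
tool_rot: [180.0, -0.0, 86.1]
force: [-0.0, -0.1, -0.2]
grip_width: 0.0599
time_s: 3.3
tool_pos: [0.5292, -0.1083, 0.001]
tool_rot: [180.0, -0.0, 86.1]
force: [-0.8, -1.4, 0.3]
grip_width: 0.0599
```

```bash
python3 -m handwheel '[[0.03,0,0,0,0],[0.01,0,0,0,0],[0.0,0,0,0,0],[0,0,0,0,0],[0,0,0,0,0],[0,0,0,0,0],[0,0,0,0,0]]' 55; python3 -m handwheel '[[0,0,0,-0.005,0],[0,0,0,-0.02,0],[0,0,0,-0.05,0],[0,0,0,-0.09,0],[0,0,0,-0.11,0],[0,0,0,-0.11,0],[0,0,0,-0.11,0],[0,0,0,-0.11,0]]'; python3 -c "
from h import *
print(get_obs())
t=read_camera('top');s=read_camera('side')
cv2.imwrite('pics/t2.png',t);cv2.imwrite('pics/s2.png',s)"
```

```text
time_s: 4.0
tool_pos: [0.5285, -0.1082, 0.0005]
tool_rot: [-180.0, -0.0, 86.1]
force: [-1.6, -0.2, -0.1]
grip_width: 0.017
time_s: 4.8
tool_pos: [0.5274, -0.108, 0.1091]
tool_rot: [-179.8, -0.0, 86.1]
force: [-0.7, 0.0, -2.5]
grip_width: 0.0171
{'time_s': 4.8, 'qpos': array([-26.43454313,  11.47315047,  39.1563309 , 108.11093296,
        -8.05359106,  63.33644539,  11.92112929]), 'joint_velocities': array([ 0.10756433,  0.5638944 , -0.23275845,  0.13863624,  0.03770847,
        0.0078668 , -0.04115152]), 'effort': array([ 3.37152835e-02, -3.40179455e+01,  4.30664062e+00, -3.03010941e+01,
       -1.70289567e-01,  4.79748915e-02, -1.88112521e-03]), 'tool_pos': array([ 0.52742924, -0.10797343,  0.10906411]), 'tool_rot': array([-1.79836634e+02, -5.45809462e-04,  8.61107860e+01]), 'force': array([-0.69578411,  0.02525104, -2.4541308 ]), 'wrist_torque': array([-0.23679005,  0.09537837, -0.01816379]), 'grip_width': 0.017101569723611106}
```

View pics/t2.png

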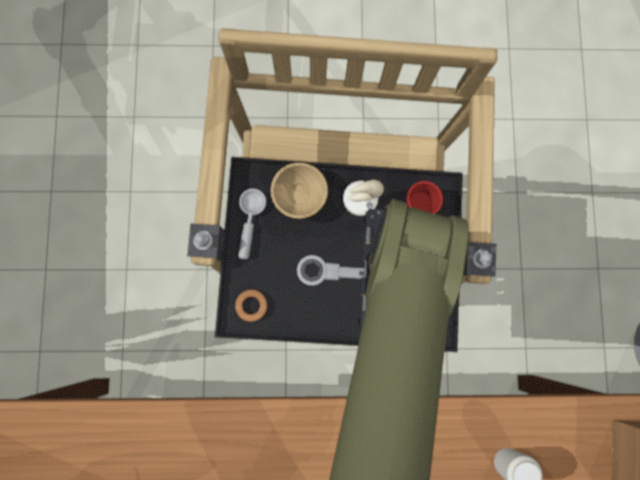

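View pics/s2.png

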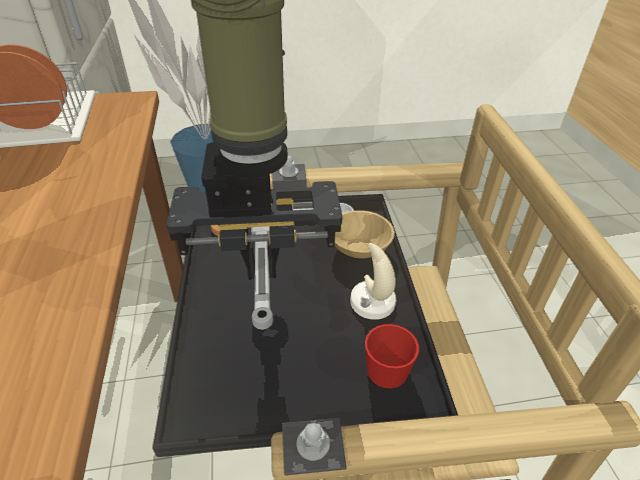

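```bash
cat >> h.py <<'E'
def circ(c): 
    c=np.asarray(c,float);u=np.linalg.lstsq(np.c_[2*c,np.ones(len(c))],(c**2).sum(1),rcond=None)[0];return u[:2],np.sqrt(u[2]+u[:2]@u[:2])
E
python3 - <<'E'
from h import *
np.set_printoptions(precision=4,suppress=True)
t=cv2.imread("pics/t2.png");s=cv2.imread("pics/s2.png")
m=(t.min(2)>100).astype(np.uint8);m[:250]=0;m[292:]=0;m[:,:290]=0;m[:,355:]=0
c=max(cv2.findContours(m,0,2)[0],key=cv2.contourArea)[:,0]
print("ring seen",circ(c[c[:,0]<322]))
a=np.radians(86.1);d=np.array([np.cos(a),np.sin(a),0])
g=np.array([.5274,-.108,0]);z=-.0021+.1086
for dz in (0,):
  print("ring pred",proj("top",g+.12*d+[0,0,z+.014]),543/(1.07-z-.014)*.026*1, "eye pred side",proj("side",g-.08*d+[0,0,z+.014]))
  print("20mm-lower ring", proj("top",g+.12*d+[0,0,z-.006]), "10 higher eye",proj("side",g-.08*d+[0,0,z+.024]))
crop(s,230,290,60,45,13,"s2e.png");crop(t,285,245,80,60,10,"t2r.png")
E
```

```text
ring seen (array([311.4376, 269.832 ]), np.float64(15.010866512274443))
ring pred [311.2042 270.7618] 14.868878357030015 eye pred side [261.9528 314.0956]
20mm-lower ring [311.2367 271.7347] 10 higher eye [261.3734 308.334 ]
```

View pics/s2e.png

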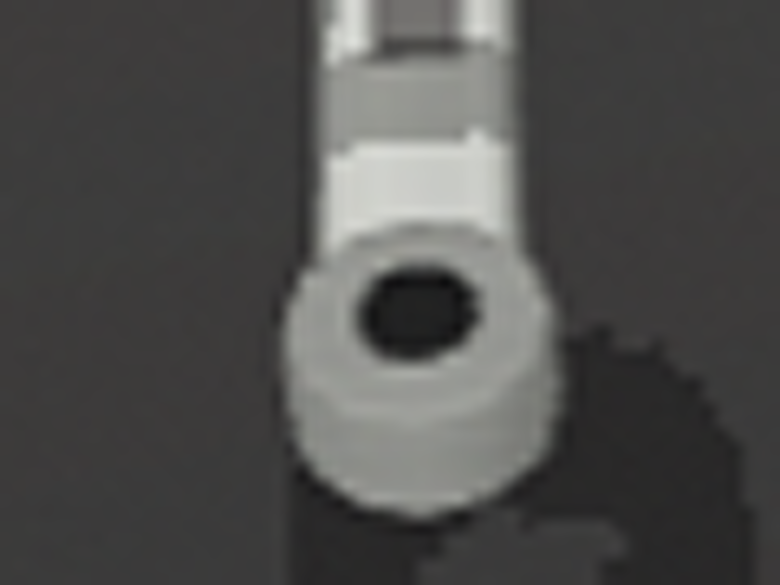

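View pics/t2r.png

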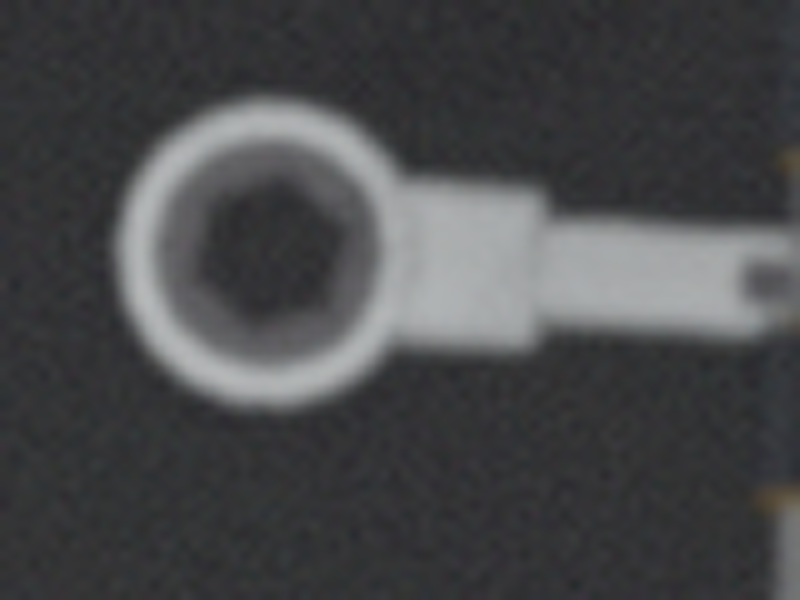

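```bash
python3 - <<'E'
from h import *
def six(n,im,C,z,yaw0=0,r=(9.5,15.5)):
    g=cv2.cvtColor(im,6).astype(float)
    th=np.radians(np.arange(0,360,2));o=[]
    for rr in np.arange(*r,.5):
        q=np.array([proj(n,[C[0]+rr/1000*np.cos(a),C[1]+rr/1000*np.sin(a),z]) for a in th],np.float32)
        v=cv2.remap(g.astype(np.float32),q[:,:1],q[:,1:],cv2.INTER_CUBIC).ravel()
        o.append(v)
    o=np.array(o);S=o.sum(0);f=(S*np.exp(-6j*th)).sum()
    # dark (min) at vertices -> bright at flats
    print(n,"flat angle mod60",np.degrees(np.angle(f))/-6%60,"amp",abs(f)/len(th)/len(o))
t0=cv2.imread("pics/top0.png");t2=cv2.imread("pics/t2.png");s0=cv2.imread("pics/side0.png")
for dz in (.003,.009):
  u=(311.81,274.86)
  six("top",t0,onz("top",u,.012),.012-.0+0*dz)
  u=(311.44,269.83);six("top",t2,onz("top",u,.1205),.1205)
for zt in (.010,):
  C=np.array([.5351,.0121]);six("side",s0,C,zt)
E
```

```text
top flat angle mod60 15.20125690736968 amp 2.5643402985342036
top flat angle mod60 16.258661594699046 amp 2.35687908128651
top flat angle mod60 15.20125690736968 amp 2.5643402985342036
top flat angle mod60 16.258661594699046 amp 2.35687908128651
side flat angle mod60 14.373095111389995 amp 3.4834353553015664
```

```bash
python3 - <<'E'
from h import *
np.set_printoptions(precision=4,suppress=True)
r=onz("top",(311.44,269.83),.1205);print(r)
o=get_obs();d=r[:2]-o["tool_pos"][:2];a=np.radians(o["tool_rot"][2])
L=np.array([np.cos(a)*d[0]+np.sin(a)*d[1],-np.sin(a)*d[0]+np.cos(a)*d[1]]);print("ring along/left",L)
b=np.radians(66.7);N=np.array([.5982,.2160]);g=N-.120*np.array([np.cos(b),np.sin(b)]);print(g)
rel([(*g,.115,66.7)],(.5291-.0003,-.1088,.11,86.1))
E
```

```text
[0.5372 0.0113 0.1205]
ring along/left [ 0.1198 -0.0015]
[0.5507 0.1058]
[0.2156, 0.0073, -0.005, 0.3386]
```

```bash
python3 -m handwheel '[[0,0.03,0.001,-0.005,0.05],[0,0.065,0.002,-0.005,0.10],[0,0.10,0.003,-0.005,0.16],[0,0.135,0.004,-0.005,0.22],[0,0.17,0.006,-0.005,0.28],[0,0.20,0.007,-0.005,0.33],[0,0.2156,0.0073,-0.005,0.3386],[0,0.2156,0.0073,-0.005,0.3386],[0,0.2156,0.0073,-0.005,0.3386],[0,0.2156,0.0073,-0.005,0.3386]]'; python3 -c "
from h import *
print(get_obs()['wrist_torque'])
t=read_camera('top');s=read_camera('side')
cv2.imwrite('pics/t3.png',t);cv2.imwrite('pics/s3.png',s)
crop(t,180,210,80,60,10,'t3c.png');crop(s,240,130,100,75,8,'s3c.png')"
```

```text
time_s: 5.9
tool_pos: [0.5504, 0.1043, 0.115]
tool_rot: [-180.0, 0.1, 66.6]
force: [-0.2, 0.2, -3.4]
grip_width: 0.0174
[-0.27205444  0.12430882  0.00431577]
```

View pics/t3c.png

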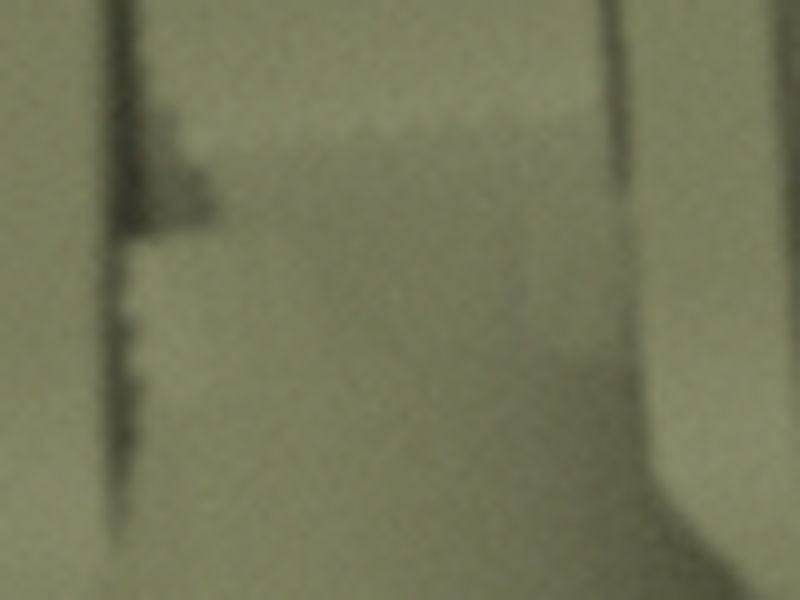

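View pics/s3c.png

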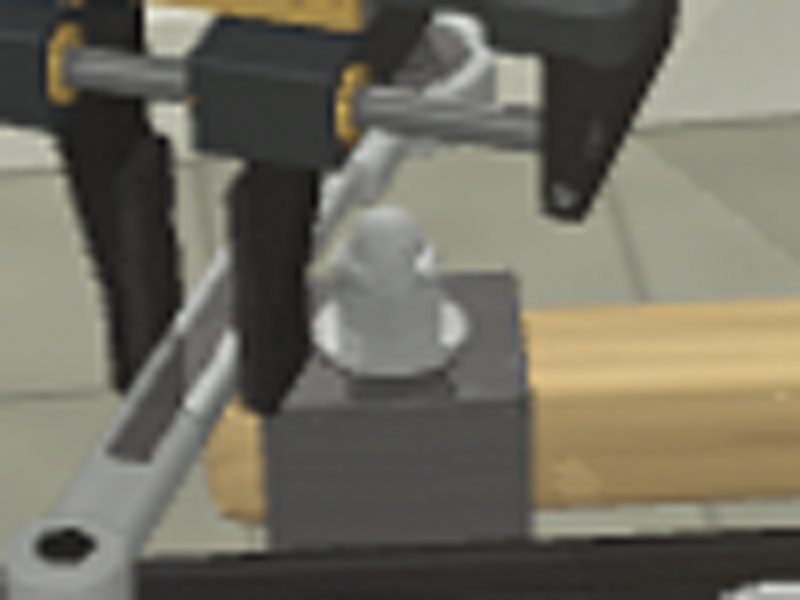

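```bash
python3 - <<'E'
from h import *
np.set_printoptions(precision=2,suppress=True)
o=get_obs();p=o["tool_pos"];y=o["tool_rot"][2];print(p,o["tool_rot"])
a=np.radians(y);x=np.array([np.cos(a),np.sin(a),0]);l=np.array([-np.sin(a),np.cos(a),0])
th=np.linspace(0,2*np.pi,120)
def cr(q): return (q-np.array([240,130])+.5)*8-.5
for lat in (0,-.0015):
  C=p+.1198*x+lat*l;C[2]=p[2]-.0025;print("ring C",C)
  for zz in(.014,0):
    q=cr(np.array([proj("side",C+[.026*np.cos(t),.026*np.sin(t),zz]) for t in th]));print("ring ext u",q[:,0].min(),q[:,0].max(),"v",q[:,1].min(),q[:,1].max(), 'v at rightmost',q[q[:,0].argmax(),1])
N=np.array([.5982,.2160,.0509])
q=cr(np.array([proj("side",N+[.0175*np.cos(t),.0175*np.sin(t),0]) for t in th]));print("washer",q.min(0),q.max(0))
print("dome top",cr(proj("side",N+[0,0,.031])))
e=p-.0802*x;e[2]=p[2]+.0115;print("eye",cr(proj("side",e)))
s=cv2.imread("pics/s3.png");crop(s,282,125,30,24,24,"s3d.png")
E
```

```text
[0.55 0.1  0.12] [-179.99    0.03   66.56]
ring C [0.6  0.21 0.11]
ring ext u 269.1642272210029 501.68390185477074 v -9.27761444255566 103.95620571103677 v at rightmost 47.26058332004777
ring ext u 272.27859951415076 502.3227377945241 v 45.62169694080444 160.1950382239661 v at rightmost 102.77769622439632
ring C [0.6  0.21 0.11]
ring ext u 275.56631246398047 508.13320163662456 v -8.434753139027862 104.8728130535535 v at rightmost 48.13884283437733
ring ext u 278.61346340426917 508.70381508624405 v 46.47132273983425 161.1183218224951 v at rightmost 103.66267322509634
washer [320.34 291.18] [467.99 371.45]
dome top [390.4  217.19]
eye [ 71.66 553.5 ]
```

View pics/s3d.png

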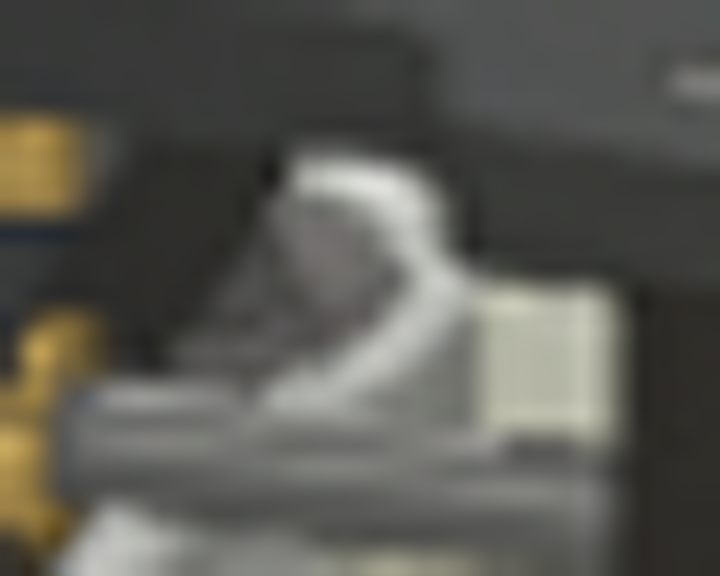

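```bash
python3 -m handwheel '[[0,0.002,0,0.01,0],[0,0.002,0,0.02,0],[0,0.002,0,0.028,0],[0,0.002,0,0.034,0],[0,0.002,0,0.037,0],[0,0.002,0,0.037,0],[0,0.002,0,0.037,0]]'; python3 -c "
from h import *
print(get_obs()['tool_pos'],get_obs()['wrist_torque'])
s=read_camera('side');cv2.imwrite('pics/s4.png',s)
crop(s,240,130,100,75,8,'s4c.png')"
```

```text
time_s: 6.7
tool_pos: [0.5518, 0.1082, 0.0788]
tool_rot: [180.0, -0.0, 66.7]
force: [0.2, 0.1, -3.0]
grip_width: 0.0175
[0.55175194 0.10817246 0.0787668 ] [-0.25020658  0.12835937 -0.04554639]
```

View pics/s4c.png

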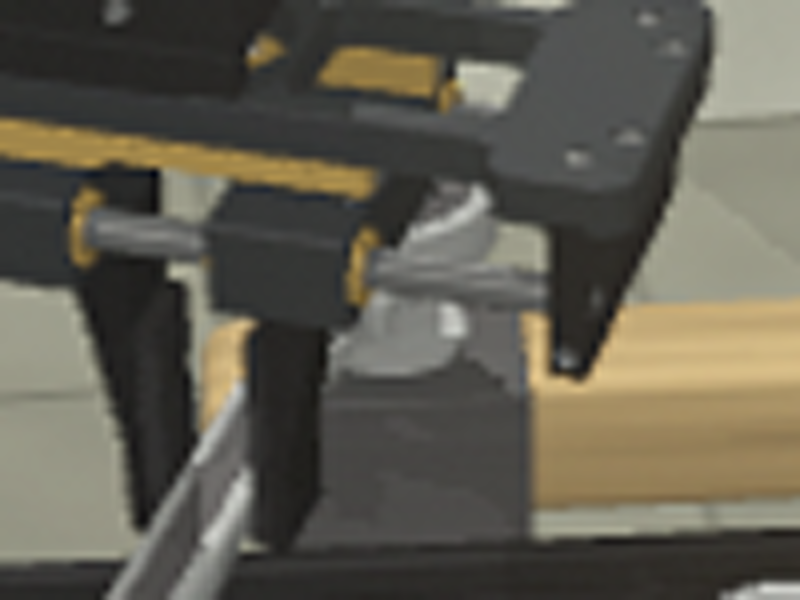

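```bash
python3 -m handwheel '[[0,-0.002,0.0003,0,0],[0,-0.002,0.0003,0.003,0],[0,-0.002,0.0003,0.006,0],[0,-0.002,0.0003,0.006,0]]'; python3 -m handwheel '[[0,0,0,0.003,0],[0,0,0,0.006,0],[0,0,0,0.006,0]]';  python3 -c "
from h import *
print(get_obs()['tool_pos'],get_obs()['wrist_torque'])"
```

```text
time_s: 7.15
tool_pos: [0.5505, 0.1062, 0.072]
tool_rot: [-180.0, 0.0, 66.7]
force: [0.2, -0.3, -2.9]
grip_width: 0.0171
time_s: 7.45
tool_pos: [0.551, 0.1066, 0.0662]
tool_rot: [-180.0, -0.0, 66.7]
force: [2.0, 0.9, -3.8]
grip_width: 0.0173
[0.55095021 0.10662093 0.06617094] [-0.00677158 -0.02691171  0.00966775]
```

```bash
python3 -m handwheel '[[0,0,0,0.002,0],[0,0,0,0.004,0],[0,0,0,0.004,0]]'; python3 -m handwheel '[[0,0,0,0.002,0],[0,0,0,0.004,0],[0,0,0,0.004,0]]';  python3 -c "
from h import *
print(get_obs()['tool_pos'],get_obs()['wrist_torque'])"
```

```text
time_s: 7.75
tool_pos: [0.5511, 0.1066, 0.0624]
tool_rot: [180.0, -0.0, 66.7]
force: [-0.1, 0.0, -3.2]
grip_width: 0.0173
time_s: 8.05
tool_pos: [0.551, 0.1065, 0.0584]
tool_rot: [180.0, -0.0, 66.7]
force: [1.7, 0.4, -1.9]
grip_width: 0.0172
[0.55104235 0.10654646 0.05838499] [ 0.1436434  -0.12257651 -0.04709704]
```

```bash
python3 -m handwheel '[[0,0,0,0.001,0],[0,0,0,0.002,0],[0,0,0,0.002,0]]'; python3 -m handwheel '[[0,0,0,0.001,0],[0,0,0,0.002,0],[0,0,0,0.002,0]]';  python3 -c "
from h import *
print(get_obs()['tool_pos'],get_obs()['wrist_torque'])
s=read_camera('side');cv2.imwrite('pics/s5.png',s)
crop(s,220,130,130,98,6,'s5c.png')"
```

```text
time_s: 8.35
tool_pos: [0.5511, 0.1065, 0.0566]
tool_rot: [180.0, -0.0, 66.7]
force: [1.1, 2.1, -3.2]
grip_width: 0.0173
time_s: 8.65
tool_pos: [0.5511, 0.1064, 0.0545]
tool_rot: [180.0, -0.0, 66.7]
force: [2.2, 1.5, -2.4]
grip_width: 0.0177
[0.55106218 0.1064295  0.0545055 ] [ 0.34820201 -0.19598741 -0.05954119]
```

View pics/s5c.png

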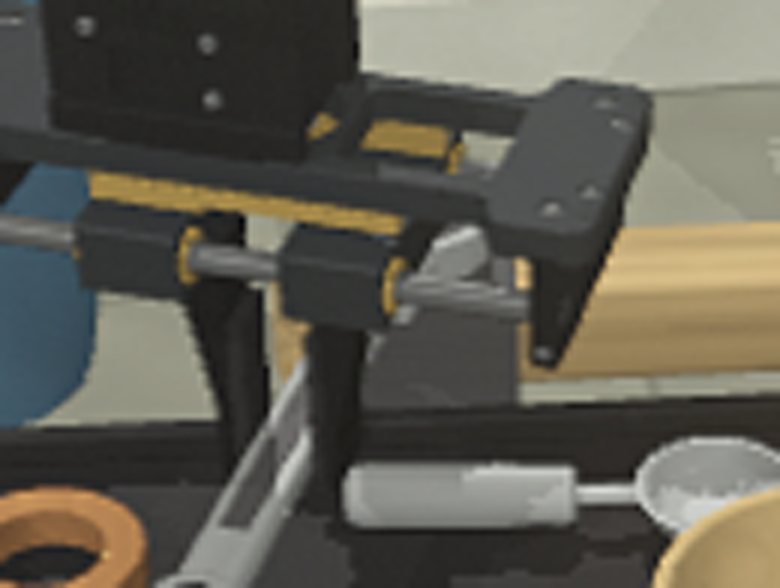

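```bash
python3 -m handwheel '[[0,0,0,0.001,0],[0,0,0,0.001,0]]'; python3 -m handwheel '[[0,0,0,0.001,0],[0,0,0,0.001,0]]';  python3 -c "
from h import *
print(get_obs()['tool_pos'],get_obs()['wrist_torque'])"
```

```text
time_s: 8.9
tool_pos: [0.551, 0.1064, 0.0535]
tool_rot: [180.0, -0.0, 66.7]
force: [0.2, 2.5, -2.9]
grip_width: 0.0171
time_s: 9.1
tool_pos: [0.5511, 0.1064, 0.0526]
tool_rot: [180.0, -0.0, 66.7]
force: [1.8, 2.9, -2.2]
grip_width: 0.0171
[0.55112088 0.10635742 0.05261088] [ 0.55732604 -0.2783692  -0.01466607]
```

```bash
python3 -m handwheel '[[0,0.001,0,0,0],[0,0.001,0,0,0],[0,0.001,0,0,0]]'; python3 -c "
from h import *
print(get_obs()['tool_pos'],get_obs()['wrist_torque'])"; python3 -m handwheel '[[0,0.001,0,0.001,0],[0,0.001,0,0.001,0],[0,0.001,0,0.001,0]]';  python3 -c "
from h import *
print(get_obs()['tool_pos'],get_obs()['wrist_torque'])"
```

```text
time_s: 9.4
tool_pos: [0.5512, 0.1065, 0.0525]
tool_rot: [-180.0, 0.0, 66.7]
force: [-0.5, 0.2, -1.6]
grip_width: 0.0173
[0.55116485 0.10649886 0.05250316] [-0.02016385 -0.01809408 -0.01232488]
time_s: 9.7
tool_pos: [0.5515, 0.1071, 0.0515]
tool_rot: [-180.0, 0.1, 66.7]
force: [-1.4, -1.8, -0.4]
grip_width: 0.0174
[0.55153799 0.10711265 0.05148087] [-0.46353131  0.23342051  0.03178966]
```

```bash
python3 -m handwheel '[[0,-0.001,0,0.001,0],[0,-0.001,0,0.001,0],[0,-0.001,0,0.001,0]]'; python3 -c "
from h import *
print(get_obs()['tool_pos'],get_obs()['wrist_torque'])
s=read_camera('side');cv2.imwrite('pics/s6.png',s)
crop(s,220,130,130,98,6,'s6c.png')"
```

```text
time_s: 10.0
tool_pos: [0.5515, 0.1071, 0.0507]
tool_rot: [180.0, -0.0, 66.7]
force: [-0.5, -1.0, -0.7]
grip_width: 0.0173
[0.55154328 0.10705963 0.05071501] [-0.18233462  0.07347748 -0.02926574]
```

View pics/s6c.png

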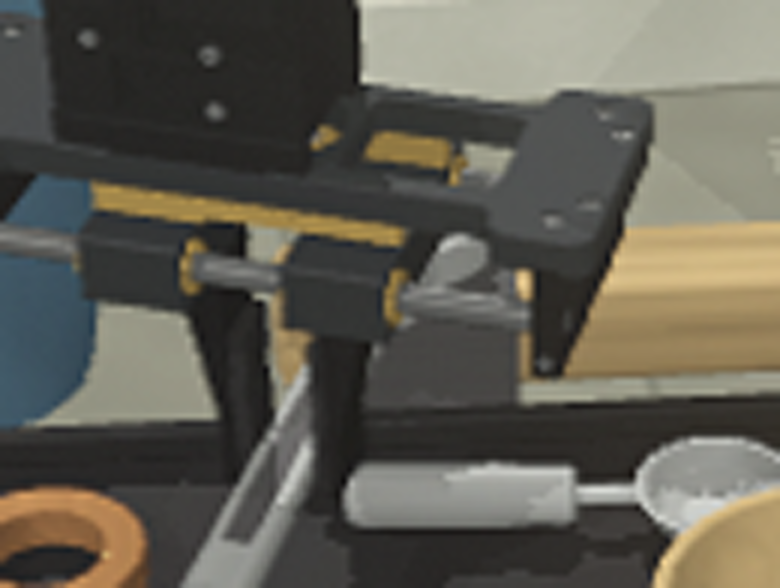

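```bash
python3 -m handwheel '[[0,0,0,0.001,0],[0,0,0,0.001,0]]'; python3 -c "
from h import *
print(get_obs()['tool_pos'],get_obs()['wrist_torque'])";python3 -m handwheel '[[0,0,0,0.001,0],[0,0,0,0.001,0]]'; python3 -c "
from h import *
print(get_obs()['tool_pos'],get_obs()['wrist_torque'])"
```

```text
time_s: 10.25
tool_pos: [0.5515, 0.107, 0.0497]
tool_rot: [180.0, -0.0, 66.7]
force: [-0.3, -2.2, 0.9]
grip_width: 0.0176
[0.55154439 0.10702176 0.04965942] [-0.21959068  0.07959468 -0.0212049 ]
time_s: 10.45
tool_pos: [0.5516, 0.107, 0.0487]
tool_rot: [180.0, -0.0, 66.7]
force: [-0.7, -2.5, 2.8]
grip_width: 0.0173
[0.55157356 0.10700956 0.04872462] [-0.17274513  0.13270904 -0.00134986]
```

```bash
python3 - <<'E'
from h import *
np.set_printoptions(precision=4,suppress=True)
s=read_camera('side');cv2.imwrite('pics/s7.png',s)
crop(s,230,195,60,45,13,'s7e.png')
for im in ('s3','s5','s6'):
    crop(cv2.imread(f'pics/{im}.png'),230,185,60,45,13,im+'e.png')
o=get_obs();p=o["tool_pos"];a=np.radians(o["tool_rot"][2]);x=np.array([np.cos(a),np.sin(a),0])
for z in (.058,.060,.0625,.065,.068):
    e=p-.0802*x;e[2]=z;print(z,(proj("side",e)-[230,195]+.5)*13)
E
```

```text
0.058 [303.3168 503.2242]
0.06 [302.027  490.6204]
0.0625 [300.4084 474.8037]
0.065 [298.7827 458.918 ]
0.068 [296.8224 439.7631]
```

View pics/s7e.png

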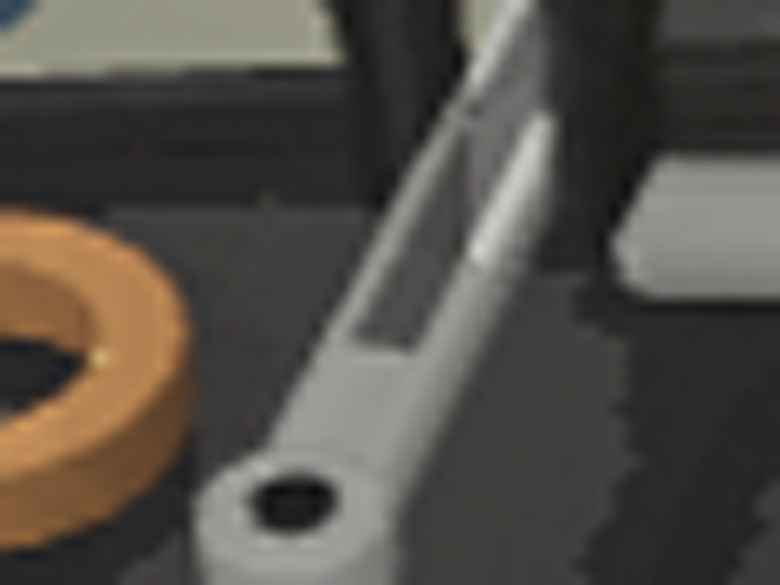

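View pics/s3e.png

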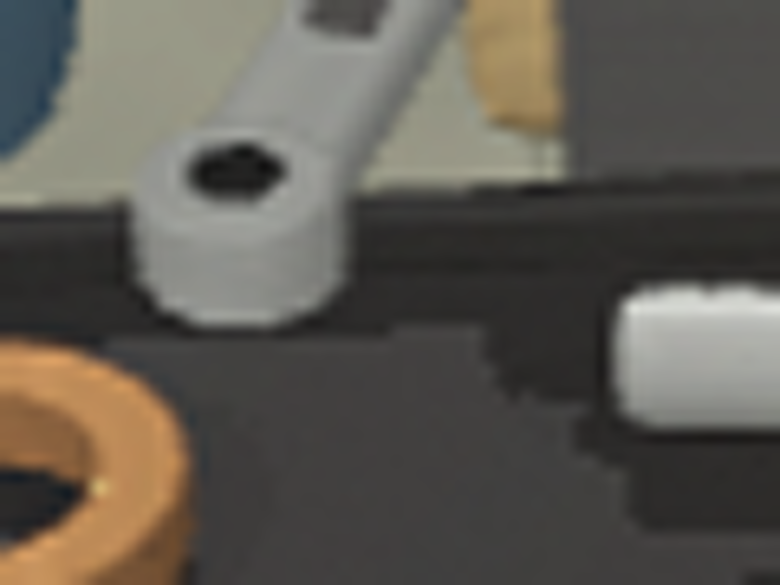

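```bash
python3 -m handwheel '[[0,0,0,-0.001,0],[0,0,0,-0.002,0],[0,0,0,-0.003,0],[0,0,0,-0.003,0]]' 60; python3 - <<'E'
from h import *
np.set_printoptions(precision=4,suppress=True)
s=read_camera('side');cv2.imwrite('pics/s8.png',s)
crop(s,230,195,60,45,13,'s8e.png')
o=get_obs();p=o["tool_pos"];a=np.radians(o["tool_rot"][2]);x=np.array([np.cos(a),np.sin(a),0])
print(p,o['wrist_torque'])
for z in (.058,.060,.0625,.065,.068):
    e=p-.0802*x;e[2]=z;print(z,(proj("side",e)-[230,195]+.5)*13)
E
```

```text
time_s: 10.9
tool_pos: [0.5513, 0.1072, 0.0515]
tool_rot: [-180.0, 0.0, 66.7]
force: [0.4, -1.2, -0.3]
grip_width: 0.0172
[0.5512 0.1072 0.0514] [-0.2653 -0.0098 -0.0723]
0.058 [300.4641 502.745 ]
0.06 [299.1694 490.1413]
0.0625 [297.5447 474.3249]
0.065 [295.9129 458.4393]
0.068 [293.9452 439.2846]
```

View pics/s8e.png

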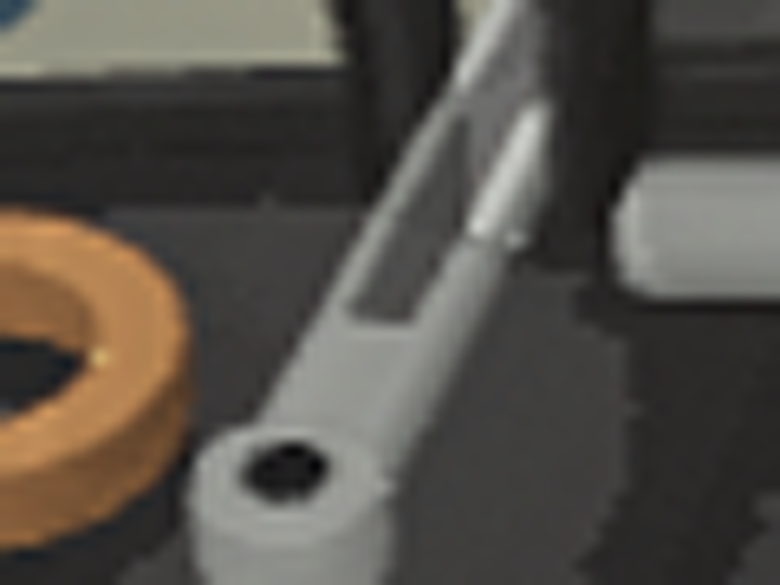

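```bash
cat >> h.py <<'E'
def tq(L=.1197):
    o=get_obs();a=np.radians(o["tool_rot"][2]);F=o["force"];M=o["wrist_torque"]
    x=np.array([np.cos(a),np.sin(a)]);y=np.array([np.sin(a),-np.cos(a)])
    fx,fy=F[:2]@x,F[:2]@y
    A=o["tool_pos"][:2]+L*x
    print("t",round(o["time_s"],2),"pos",o["tool_pos"].round(4),"yaw",round(o["tool_rot"][2],1),"axis",A.round(4),"f_along %.1f f_tan %.1f Fz %.1f Mz %.3f  torque(fy*L)=%.3f +/-Mz"%(fx,fy,F[2],M[2],fy*L),"M",M.round(2),"q7",o["qpos"][6].round(0),"w",round(o["grip_width"],4))
E
python3 -m handwheel '[[0,0.0006,-0.012,0,0.1],[0,0.0024,-0.0238,0,0.2],[0,0.0053,-0.0354,0,0.3],[0,0.0094,-0.0466,0,0.4],[0,0.0147,-0.0574,0,0.5]]'; python3 -c "from h import *;tq()"
```

```text
time_s: 11.45
tool_pos: [0.5045, 0.1427, 0.0515]
tool_rot: [179.9, -0.0, 37.8]
force: [2.2, -2.1, -1.1]
grip_width: 0.0175
t 11.45 pos [0.5045 0.1427 0.0515] yaw 37.8 axis [0.5991 0.2161] f_along 0.5 f_tan 3.0 Fz -1.1 Mz 0.008  torque(fy*L)=0.365 +/-Mz M [-0.69 -0.4   0.01] q7 -63.0 w 0.0175
```

```bash
python3 -m handwheel '[[0,0.0006,-0.012,0,0.1],[0,0.0024,-0.0238,0,0.2],[0,0.0053,-0.0354,0,0.3],[0,0.0094,-0.0466,0,0.4],[0,0.0147,-0.0574,0,0.5]]'; python3 -c "from h import *;tq()"
```

```text
time_s: 11.95
tool_pos: [0.4809, 0.1968, 0.0515]
tool_rot: [179.9, -0.0, 9.1]
force: [2.5, -4.1, -1.2]
grip_width: 0.0171
t 11.95 pos [0.4809 0.1968 0.0515] yaw 9.1 axis [0.5991 0.2158] f_along 1.8 f_tan 4.4 Fz -1.2 Mz -0.052  torque(fy*L)=0.532 +/-Mz M [-0.9  -0.48 -0.05] q7 -97.0 w 0.0171
```

```bash
python3 -m handwheel '[[0,0,0,0,0],[0,0,0,0,0]]' >/dev/null; python3 -c "from h import *;tq()"; python3 -m handwheel '[[0,0.0006,0.012,0,-0.1],[0,0.0024,0.0238,0,-0.2],[0,0.0053,0.0354,0,-0.3],[0,0.0094,0.0466,0,-0.4],[0,0.0147,0.0574,0,-0.5],[0,0.0209,0.0676,0,-0.6],[0,0.0281,0.0771,0,-0.7],[0,0.0363,0.0859,0,-0.8],[0,0.0453,0.0938,0,-0.9],[0,0.0550,0.1007,0,-1.0]]'; python3 -c "from h import *;tq()"
```

```text
t 12.15 pos [0.481  0.1967 0.0515] yaw 9.5 axis [0.599  0.2165] f_along 0.7 f_tan 2.9 Fz -0.9 Mz -0.171  torque(fy*L)=0.345 +/-Mz M [-0.62 -0.2  -0.17] q7 -97.0 w 0.0172
time_s: 13.15
tool_pos: [0.5514, 0.1068, 0.0514]
tool_rot: [-179.9, -0.0, 67.0]
force: [0.1, -0.8, -0.6]
grip_width: 0.0174
t 13.15 pos [0.5514 0.1068 0.0514] yaw 67.0 axis [0.5981 0.217 ] f_along -0.7 f_tan 0.4 Fz -0.6 Mz -0.112  torque(fy*L)=0.052 +/-Mz M [-0.13  0.03 -0.11] q7 -27.0 w 0.0174
```

```bash
python3 -m handwheel '[[0,0.0006,0.012,0,-0.1],[0,0.0024,0.0238,0,-0.2],[0,0.0053,0.0354,0,-0.3],[0,0.0094,0.0466,0,-0.4],[0,0.0147,0.0574,0,-0.5],[0,0.0209,0.0676,0,-0.6]]'; python3 -c "
from h import *;tq()
s=read_camera('side');cv2.imwrite('pics/s9.png',s)
cv2.imwrite('pics/t9.png',read_camera('top'))"
```

```text
time_s: 13.75
tool_pos: [0.6217, 0.0997, 0.0513]
tool_rot: [-179.9, -0.1, 101.4]
force: [-0.5, -0.8, -0.2]
grip_width: 0.0174
t 13.75 pos [0.6217 0.0997 0.0513] yaw 101.4 axis [0.598  0.2171] f_along -0.7 f_tan -0.6 Fz -0.2 Mz 0.031  torque(fy*L)=-0.076 +/-Mz M [-0.02  0.23  0.03] q7 9.0 w 0.0174
```

View pics/s9.png

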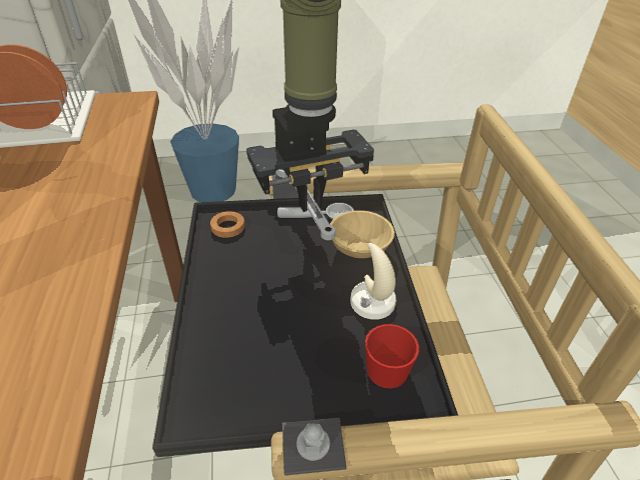

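```bash
python3 -m handwheel '[[0,0.0006,-0.012,0,0.1],[0,0.0024,-0.0238,0,0.2],[0,0.0053,-0.0354,0,0.3]]' >/dev/null; python3 -c "from h import *;tq()";  python3 -m handwheel '[[0,0.0006,-0.012,0,0.1],[0,0.0024,-0.0238,0,0.2]]' >/dev/null; python3 -c "from h import *;tq()"
```

```text
t 14.15 pos [0.5849 0.098  0.0513] yaw 83.5 axis [0.5983 0.2169] f_along -0.1 f_tan 0.3 Fz 0.0 Mz 0.002  torque(fy*L)=0.032 +/-Mz M [ 0.03 -0.08  0.  ] q7 -9.0 w 0.0176
t 14.35 pos [0.5628 0.1026 0.0519] yaw 72.1 axis [0.5995 0.2165] f_along -0.5 f_tan 2.9 Fz -1.4 Mz 0.236  torque(fy*L)=0.346 +/-Mz M [-0.24 -0.52  0.24] q7 -21.0 w 0.0172
```

```bash
for i in 1; do :; done; python3 -m handwheel '[[0,0.00015,-0.006,0,0.05],[0,0.0006,-0.012,0,0.1]]' >/dev/null; python3 -c "from h import *;tq()";  python3 -m handwheel '[[0,0.00015,-0.006,0,0.05],[0,0.0006,-0.012,0,0.1]]' >/dev/null; python3 -c "from h import *;tq()"; python3 -m handwheel '[[0,0.00015,-0.006,0,0.05],[0,0.0006,-0.012,0,0.1]]' >/dev/null; python3 -c "from h import *;tq()"
```

```text
t 14.55 pos [0.5512 0.1069 0.0518] yaw 66.5 axis [0.5989 0.2166] f_along -1.1 f_tan 2.3 Fz -0.7 Mz 0.078  torque(fy*L)=0.273 +/-Mz M [-0.44 -0.47  0.08] q7 -28.0 w 0.0177
t 14.75 pos [0.5406 0.112  0.0518] yaw 60.8 axis [0.5991 0.2165] f_along 0.1 f_tan 2.5 Fz 0.1 Mz 0.019  torque(fy*L)=0.305 +/-Mz M [-0.48 -0.46  0.02] q7 -34.0 w 0.0169
t 14.95 pos [0.5305 0.1183 0.0518] yaw 55.0 axis [0.5991 0.2164] f_along -0.3 f_tan 4.0 Fz -1.2 Mz 0.038  torque(fy*L)=0.477 +/-Mz M [-0.47 -0.41  0.04] q7 -41.0 w 0.0172
```

```bash
cat >> h.py <<'E'
def tq2(L=.1197,h=.182):
    o=get_obs();a=np.radians(o["tool_rot"][2]);F=o["force"];M=o["wrist_torque"]
    x=np.array([np.cos(a),np.sin(a)]);y=np.array([np.sin(a),-np.cos(a)])
    print("t",round(o["time_s"],2),"z",o["tool_pos"][2].round(4),"yaw",round(o["tool_rot"][2],1),"f_along %.1f Fz %.1f | T_F %.2f T_M %.2f Mz %.2f"%(F[:2]@x,F[2],F[:2]@y*L,-M[:2]@x*L/h,M[2]),"q7",o["qpos"][6].round(0))
E
python3 -m handwheel '[[0,0.00015,-0.006,0,0.05],[0,0.0006,-0.012,0,0.1]]' >/dev/null; python3 -c "from h import *;tq2()";  python3 -m handwheel '[[0,0.00015,-0.006,0,0.05],[0,0.0006,-0.012,0,0.1]]' >/dev/null; python3 -c "from h import *;tq2()"; python3 -m handwheel '[[0,0.00015,-0.006,0,0.05],[0,0.0006,-0.012,0,0.1]]' >/dev/null; python3 -c "from h import *;tq2()"
```

```text
t 15.15 z 0.0518 yaw 49.3 f_along 0.2 Fz -0.7 | T_F 0.36 T_M 0.42 Mz -0.01 q7 -48.0
t 15.35 z 0.0518 yaw 43.6 f_along 1.0 Fz -0.5 | T_F 0.42 T_M 0.50 Mz 0.04 q7 -55.0
t 15.55 z 0.0518 yaw 37.8 f_along 0.0 Fz -1.5 | T_F 0.31 T_M 0.52 Mz -0.00 q7 -62.0
```

```bash

python3 -m handwheel '[[0,0.00015,-0.006,0,0.05],[0,0.0006,-0.012,0,0.1]]' >/dev/null; python3 -c "from h import *;tq2()";  python3 -m handwheel '[[0,0.00015,-0.006,0,0.05],[0,0.0006,-0.012,0,0.1]]' >/dev/null; python3 -c "from h import *;tq2()"; python3 -m handwheel '[[0,0.00015,-0.006,0,0.05],[0,0.0006,-0.012,0,0.1]]' >/dev/null; python3 -c "from h import *;tq2()"
```

```text
t 15.75 z 0.0518 yaw 32.1 f_along 0.6 Fz -1.1 | T_F 0.39 T_M 0.56 Mz -0.03 q7 -70.0
t 15.95 z 0.0518 yaw 26.4 f_along 1.3 Fz -1.6 | T_F 0.37 T_M 0.59 Mz -0.03 q7 -77.0
t 16.15 z 0.0518 yaw 20.6 f_along 1.7 Fz -0.5 | T_F 0.47 T_M 0.59 Mz -0.10 q7 -84.0
```

```bash

python3 -m handwheel '[[0,0.00015,-0.006,0,0.05],[0,0.0006,-0.012,0,0.1]]' >/dev/null; python3 -c "from h import *;tq2()";  python3 -m handwheel '[[0,0.00015,-0.006,0,0.05],[0,0.0006,-0.012,0,0.1]]' >/dev/null; python3 -c "from h import *;tq2()"; python3 -m handwheel '[[0,0.00015,-0.006,0,0.05],[0,0.0006,-0.012,0,0.1]]' >/dev/null; python3 -c "from h import *;tq2()"
```

```text
t 16.35 z 0.0517 yaw 14.9 f_along 1.7 Fz -2.0 | T_F 0.50 T_M 0.70 Mz -0.05 q7 -90.0
t 16.55 z 0.0517 yaw 9.2 f_along 1.9 Fz -1.7 | T_F 0.54 T_M 0.72 Mz 0.02 q7 -97.0
t 16.75 z 0.0517 yaw 3.4 f_along 3.0 Fz -1.9 | T_F 0.61 T_M 0.77 Mz 0.12 q7 -104.0
```

```bash
python3 -m handwheel '[[0,0.0006,0.012,0,-0.1],[0,0.0024,0.0238,0,-0.2],[0,0.0053,0.0354,0,-0.3],[0,0.0094,0.0466,0,-0.4],[0,0.0147,0.0574,0,-0.5],[0,0.0209,0.0676,0,-0.6],[0,0.0281,0.0771,0,-0.7],[0,0.0363,0.0859,0,-0.8],[0,0.0453,0.0938,0,-0.9],[0,0.0550,0.1007,0,-1.0]]' >/dev/null; python3 -c "from h import *;tq2()";python3 -m handwheel '[[0,0.0006,0.012,0,-0.1],[0,0.0024,0.0238,0,-0.2],[0,0.0053,0.0354,0,-0.3],[0,0.0094,0.0466,0,-0.4],[0,0.0147,0.0574,0,-0.5],[0,0.0209,0.0676,0,-0.6],[0,0.0209,0.0676,0,-0.6]]' >/dev/null; python3 -c "from h import *;tq2();tq()"
```

```text
t 17.75 z 0.0516 yaw 61.1 f_along 0.6 Fz -1.4 | T_F 0.13 T_M 0.21 Mz -0.13 q7 -34.0
t 18.45 z 0.0514 yaw 95.3 f_along -1.2 Fz -1.0 | T_F -0.14 T_M -0.13 Mz 0.06 q7 3.0
t 18.45 pos [0.6097 0.098  0.0514] yaw 95.3 axis [0.5987 0.2172] f_along -1.2 f_tan -1.2 Fz -1.0 Mz 0.055  torque(fy*L)=-0.141 +/-Mz M [-0.25  0.18  0.06] q7 3.0 w 0.0175
```

```bash
python3 -m handwheel '[[0,0.0006,-0.012,0,0.1],[0,0.0024,-0.0238,0,0.2]]' >/dev/null; python3 -c "from h import *;tq2()"; for k in 1; do python3 -m handwheel '[[0,0.00015,-0.006,0,0.05],[0,0.0006,-0.012,0,0.1]]' >/dev/null; python3 -c "from h import *;tq2()"; python3 -m handwheel '[[0,0.00015,-0.006,0,0.05],[0,0.0006,-0.012,0,0.1]]' >/dev/null; python3 -c "from h import *;tq2()"; done
```

```text
t 18.65 z 0.0513 yaw 83.4 f_along -1.0 Fz -1.4 | T_F 0.19 T_M 0.32 Mz -0.02 q7 -9.0
t 18.85 z 0.0521 yaw 77.8 f_along -1.2 Fz -0.4 | T_F 0.53 T_M 0.60 Mz 0.18 q7 -15.0
t 19.05 z 0.0521 yaw 72.1 f_along -0.7 Fz -2.0 | T_F 0.48 T_M 0.64 Mz 0.21 q7 -21.0
```

```bash
python3 -m handwheel '[[0,0.00015,-0.006,0,0.05],[0,0.0006,-0.012,0,0.1]]' >/dev/null; python3 -c "from h import *;tq2()"
```

```text
t 19.25 z 0.052 yaw 66.4 f_along -0.6 Fz -0.4 | T_F 0.46 T_M 0.54 Mz 0.15 q7 -28.0
```

```bash
python3 -m handwheel '[[0,0.00015,-0.006,0,0.05],[0,0.0006,-0.012,0,0.1]]' >/dev/null; python3 -c "from h import *;tq2()"; python3 -m handwheel '[[0,0.00015,-0.006,0,0.05],[0,0.0006,-0.012,0,0.1]]' >/dev/null; python3 -c "from h import *;tq2()"
```

```text
t 19.45 z 0.0517 yaw 60.6 f_along -0.6 Fz -0.6 | T_F -0.01 T_M 0.02 Mz -0.17 q7 -35.0
t 19.65 z 0.0516 yaw 54.9 f_along 0.3 Fz -0.9 | T_F 0.21 T_M 0.22 Mz -0.17 q7 -41.0
```

```bash
python3 -m handwheel '[[0,0.00015,-0.006,0,0.05],[0,0.0006,-0.012,0,0.1]]' >/dev/null; python3 -c "from h import *;tq2()"
```

```text
t 19.85 z 0.0516 yaw 49.1 f_along 0.3 Fz -1.1 | T_F 0.24 T_M 0.31 Mz -0.23 q7 -48.0
```

```bash
python3 -c "
from h import *
s=read_camera('side');cv2.imwrite('pics/s10.png',s);t=read_camera('top')
crop(s,200,120,130,98,6,'s10c.png');crop(t,180,190,120,90,6,'t10c.png')"
```

```text
(no output)
```

View pics/s10c.png

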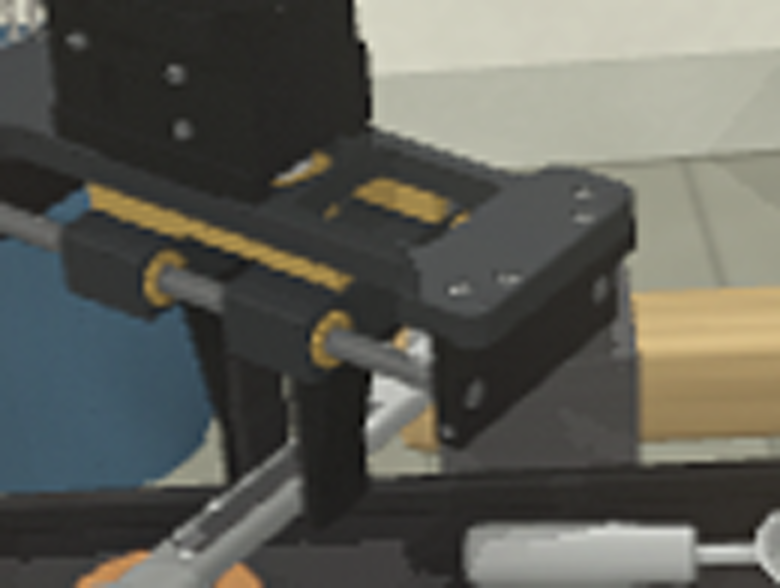

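View pics/t10c.png

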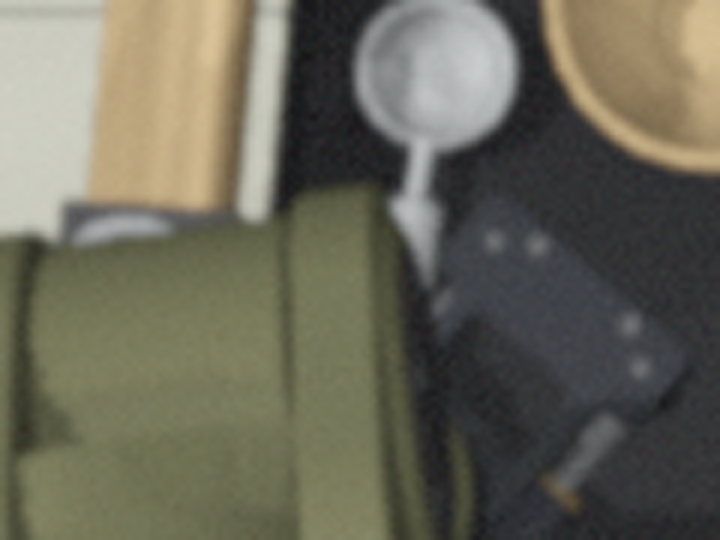

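```bash
python3 -m handwheel '[[0,0.00015,-0.006,0,0.05],[0,0.0006,-0.012,0,0.1]]' >/dev/null; python3 -c "from h import *;tq2()"; python3 -m handwheel '[[0,0.00015,-0.006,0,0.05],[0,0.0006,-0.012,0,0.1]]' >/dev/null; python3 -c "from h import *;tq2()"
```

```text
t 20.15 z 0.0517 yaw 43.6 f_along -0.0 Fz -1.0 | T_F 0.34 T_M 0.41 Mz -0.20 q7 -55.0
t 20.35 z 0.0518 yaw 37.8 f_along 1.9 Fz -1.2 | T_F 0.52 T_M 0.68 Mz -0.10 q7 -62.0
```

```bash
python3 -m handwheel '[[0,0.00015,-0.006,0,0.05],[0,0.0006,-0.012,0,0.1]]' >/dev/null; python3 -c "from h import *;tq2()"
```

```text
t 20.55 z 0.0519 yaw 32.1 f_along 0.0 Fz -2.3 | T_F 0.66 T_M 0.74 Mz 0.06 q7 -69.0
```

```bash
python3 -m handwheel '[[0,0,0,0,0]]' >/dev/null; python3 -c "from h import *;tq2()"; python3 -m handwheel '[[0,0.0000,-0.004,0,0.033]]' >/dev/null; python3 -c "from h import *;tq2()"
```

```text
t 20.65 z 0.0518 yaw 32.3 f_along 0.5 Fz -1.3 | T_F 0.74 T_M 0.91 Mz -0.15 q7 -69.0
t 20.75 z 0.0519 yaw 30.3 f_along 1.0 Fz -1.3 | T_F 0.62 T_M 0.82 Mz 0.06 q7 -72.0
```

```bash
python3 -m handwheel '[[0,0.0000,-0.004,0,0.033]]' >/dev/null; python3 -c "from h import *;tq2()"
```

```text
t 20.85 z 0.0519 yaw 28.4 f_along 1.9 Fz -1.4 | T_F 0.64 T_M 0.83 Mz 0.02 q7 -74.0
```

```bash
python3 -c "
from h import *
tq();tq2()
s=read_camera('side');cv2.imwrite('pics/s11.png',s)
o=get_obs();p=o['tool_pos'];a=np.radians(o['tool_rot'][2]);x=np.array([np.cos(a),np.sin(a),0])
for da in(-5,0,5):
  a=np.radians(o['tool_rot'][2]+da);x=np.array([np.cos(a),np.sin(a),0]);e=p-.0802*x;e[2]+=.0115;print(da,proj('side',e),(proj('side',e)-[190,170]+.5)*6.5)
crop(s,190,170,120,90,6.5,'s11c.png')
tq2()"
```

```text
t 20.85 pos [0.4939 0.159  0.0519] yaw 28.4 axis [0.5991 0.216 ] f_along 1.9 f_tan 5.4 Fz -1.4 Mz 0.022  torque(fy*L)=0.644 +/-Mz M [-0.96 -0.87  0.02] q7 -74.0 w 0.0171
t 20.85 z 0.0519 yaw 28.4 f_along 1.9 Fz -1.4 | T_F 0.64 T_M 0.83 Mz 0.02 q7 -74.0
-5 [189.77800176 200.88931161] [  1.80701145 204.03052547]
0 [191.49317278 202.92625634] [ 12.95562308 217.27066622]
5 [193.56097576 204.85426178] [ 26.39634243 229.80270157]
t 20.9 z 0.0518 yaw 28.4 f_along 1.6 Fz -1.8 | T_F 0.79 T_M 0.90 Mz -0.15 q7 -74.0
```

View pics/s11c.png

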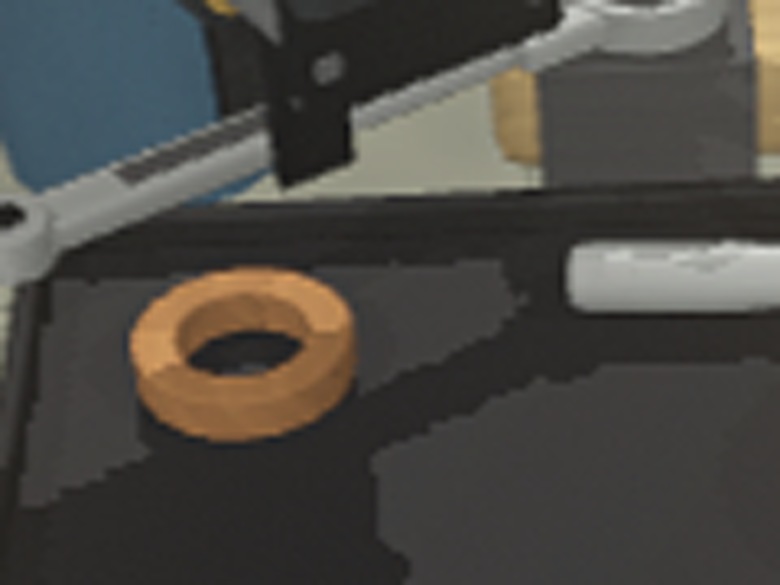

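```bash
python3 -c "
from h import *
s=cv2.imread('pics/s11.png');crop(s,255,140,70,52,11,'s11d.png')"
```

```text
(no output)
```

View pics/s11d.png

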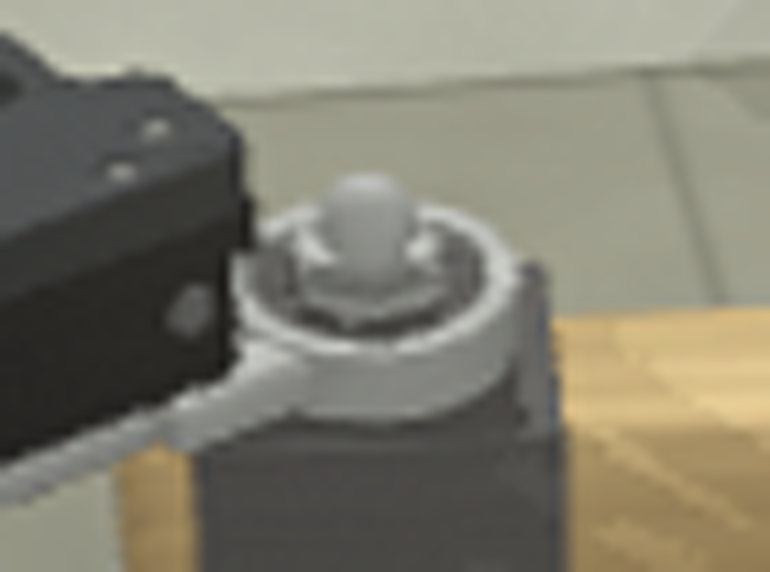

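```bash
python3 -m handwheel '[[0,0.0000,-0.004,0,0.033],[0,0.0002,-0.008,0,0.066]]' >/dev/null; python3 -c "
from h import *
tq2()
s=read_camera('side');cv2.imwrite('pics/s12.png',s);tq2()
a=cv2.imread('pics/s11.png')
f=lambda i:cv2.resize(i[150:178,272:306],None,fx=11,fy=11,interpolation=2)
cv2.imwrite('pics/s12d.png',np.hstack([f(a),f(s)]))"
```

```text
t 21.1 z 0.0519 yaw 24.7 f_along 1.8 Fz -1.4 | T_F 0.66 T_M 0.76 Mz -0.09 q7 -79.0
t 21.15 z 0.0518 yaw 24.6 f_along 2.7 Fz -0.9 | T_F 0.58 T_M 0.87 Mz -0.20 q7 -79.0
```

View pics/s12d.png

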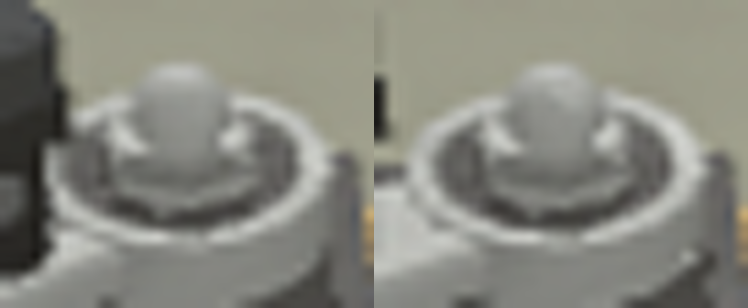

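```bash
python3 -m handwheel '[[0,0.0000,-0.004,0,0.033],[0,0.0002,-0.008,0,0.066]]' >/dev/null; python3 -c "
from h import *
tq2()"; python3 -m handwheel '[[0,0.0000,-0.004,0,0.033]]' >/dev/null; python3 -c "
from h import *
tq2()"; python3 -m handwheel '[[0,0.0000,-0.004,0,0.033]]' >/dev/null; python3 -c "
from h import *
tq2()
s=read_camera('side');cv2.imwrite('pics/s13.png',s)
f=lambda i:cv2.resize(cv2.imread(f'pics/{i}.png')[154:176,276:304],None,fx=13,fy=13,interpolation=2)
cv2.imwrite('pics/s13d.png',np.hstack([f('s11'),f('s13')]))"
```

```text
t 21.35 z 0.0519 yaw 20.9 f_along 2.8 Fz -2.1 | T_F 0.25 T_M 0.37 Mz -0.27 q7 -83.0
t 21.45 z 0.0519 yaw 19.0 f_along 3.2 Fz -1.4 | T_F 0.30 T_M 0.52 Mz -0.43 q7 -86.0
t 21.55 z 0.0519 yaw 17.1 f_along 2.5 Fz -2.3 | T_F 0.36 T_M 0.46 Mz -0.44 q7 -88.0
```

View pics/s13d.png

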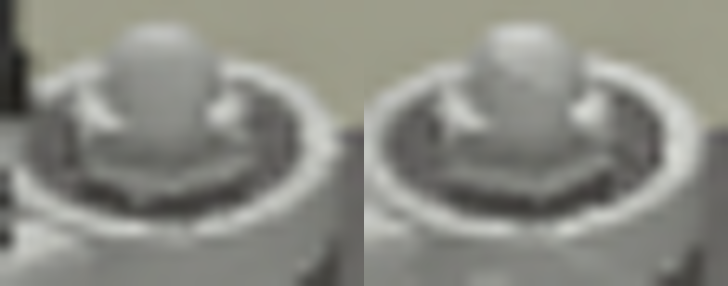

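```bash
python3 -c "
from h import *
f=lambda i:cv2.resize(cv2.imread(f'pics/{i}.png')[152:176,276:302],None,fx=15,fy=15,interpolation=2)
g=np.hstack([f('s11'),f('s12')]);g2=np.hstack([f('s13'),f('side0')])
g=cv2.convertScaleAbs(g,alpha=1.6,beta=-70);g2=cv2.convertScaleAbs(g2,alpha=1.6,beta=-70)
cv2.imwrite('pics/cmp1.png',g);cv2.imwrite('pics/cmp2.png',g2)
"
```

```text
(no output)
```

View pics/cmp1.png

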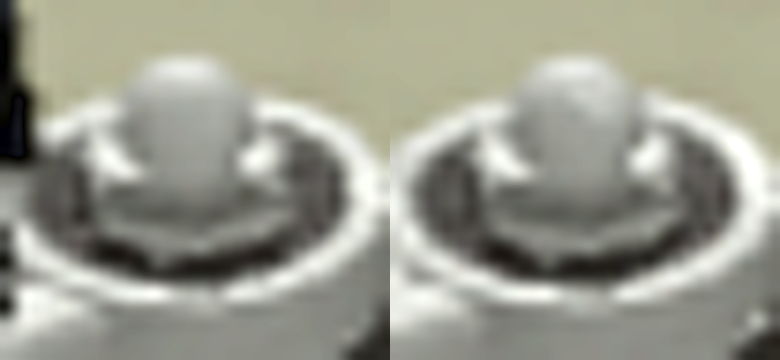

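View pics/cmp2.png

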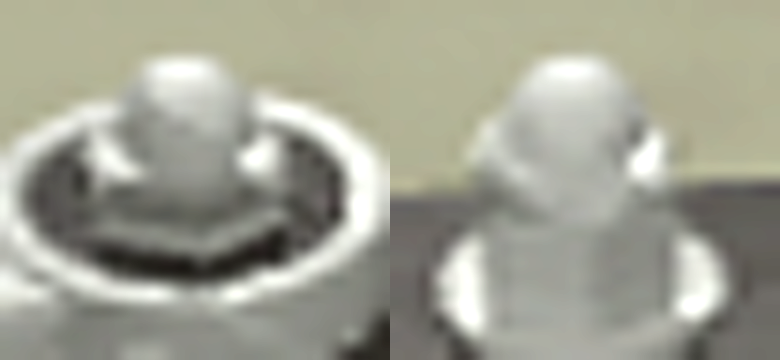

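```bash
cat >> h.py <<'E'
def snap(k):
    s=read_camera('side');cv2.imwrite(f'pics/{k}.png',s);tq2()
def panel(names,out):
    f=lambda i:cv2.convertScaleAbs(cv2.resize(cv2.imread(f'pics/{i}.png')[152:176,276:302],None,fx=10,fy=10,interpolation=2),alpha=1.6,beta=-70)
    ims=[f(n) for n in names]
    while len(ims)%3: ims.append(ims[-1]*0)
    cv2.imwrite('pics/'+out,np.vstack([np.hstack(ims[i:i+3]) for i in range(0,len(ims),3)]))
E
python3 -m handwheel '[[0,0.0000,-0.004,0,0.033],[0,0.0002,-0.008,0,0.066]]' >/dev/null; python3 -c "
from h import *
snap('n1')"; python3 -m handwheel '[[0,0.0000,-0.004,0,0.033],[0,0.0002,-0.008,0,0.066]]' >/dev/null; python3 -c "
from h import *
snap('n2')"; python3 -m handwheel '[[0,0.0000,-0.004,0,0.033],[0,0.0002,-0.008,0,0.066]]' >/dev/null; python3 -c "
from h import *
snap('n3')";  python3 -m handwheel '[[0,0.0000,-0.004,0,0.033],[0,0.0002,-0.008,0,0.066]]' >/dev/null; python3 -c "
from h import *
snap('n4');panel(['s11','s12','s13','n1','n2','n3','n4'],'p1.png')"
```

```text
t 21.85 z 0.0518 yaw 13.3 f_along 4.2 Fz -0.7 | T_F 0.51 T_M 0.55 Mz -0.52 q7 -93.0
t 22.1 z 0.0518 yaw 9.6 f_along 4.9 Fz -1.1 | T_F 0.50 T_M 0.61 Mz -0.50 q7 -97.0
t 22.35 z 0.0519 yaw 5.8 f_along 5.1 Fz -1.5 | T_F 0.44 T_M 0.65 Mz -0.49 q7 -101.0
t 22.6 z 0.0521 yaw 2.0 f_along 6.1 Fz -2.0 | T_F 0.47 T_M 0.69 Mz -0.45 q7 -106.0
```

View pics/p1.png

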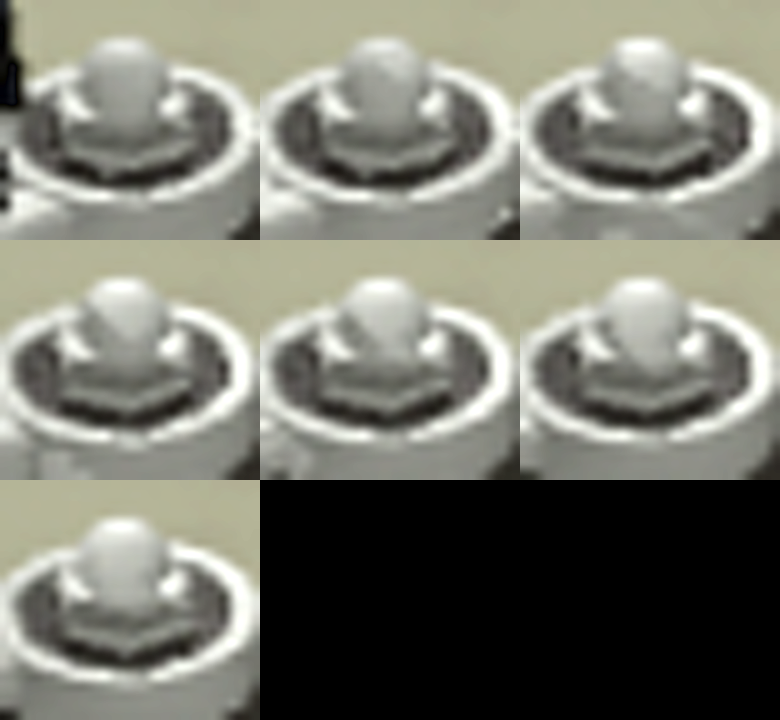

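```bash
python3 -c "
from h import *
tq()
s=cv2.imread('pics/n4.png');crop(s,165,130,150,112,5,'n4c.png')
o=get_obs();p=o['tool_pos'];y=o['tool_rot'][2]
for da in(-10,-5,0,5,10,20):
  a=np.radians(y+da);x=np.array([np.cos(a),np.sin(a),0]);e=p-.0802*x;e[2]+=.0115;r=p+.0*x;print(da,(proj('side',e)-[165,130]+.5)*5)
print((proj('side',p+[0,0,.01])-[165,130])*5)
"
```

```text
t 22.6 pos [0.4794 0.2136 0.0521] yaw 2.0 axis [0.599  0.2177] f_along 6.1 f_tan 3.9 Fz -2.0 Mz -0.449  torque(fy*L)=0.466 +/-Mz M [-1.01 -1.4  -0.45] q7 -106.0 w 0.017
-10 [ 80.85250944 206.54643657]
-5 [ 77.94449398 216.96831329]
0 [ 76.72230052 227.43460674]
5 [ 77.22640153 237.86272623]
10 [ 79.4837438  248.16744073]
20 [ 89.2911663  268.05714383]
[298.60705757 207.24243248]
```

View pics/n4c.png

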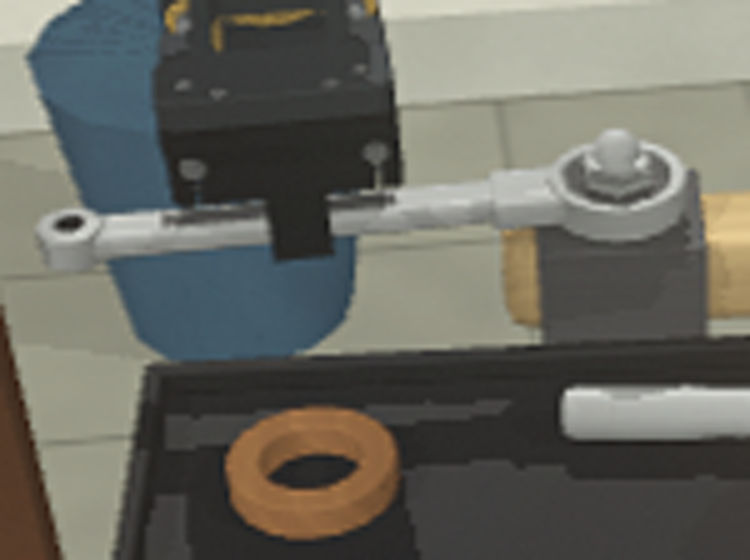

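```bash
python3 -c "
from h import *
f=lambda i:cv2.convertScaleAbs(cv2.resize(cv2.imread(f'pics/{i}.png')[157:175,278:300],None,fx=17.5,fy=26,interpolation=cv2.INTER_LANCZOS4),alpha=1.7,beta=-80)
cv2.imwrite('pics/z1.png',np.hstack([f('s12'),f('n4')]))"
```

```text
(no output)
```

View pics/z1.png

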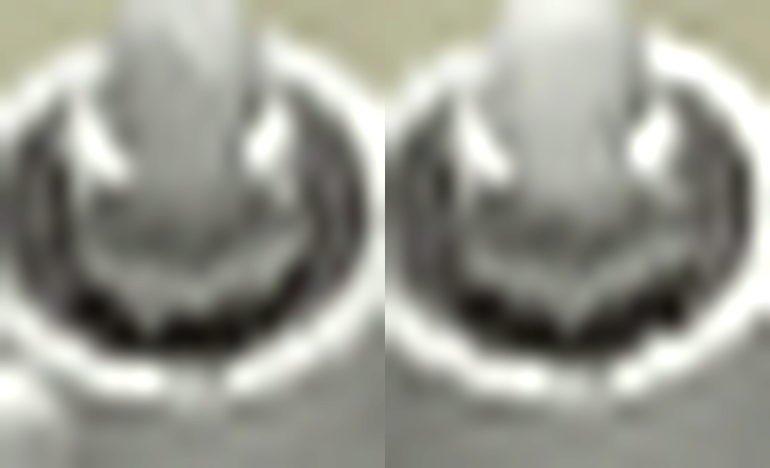

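```bash
python3 -m handwheel '[[0,0.0015,0.001,0.0005,0],[0,0.0015,0.001,0.0005,0],[0,0.0015,0.001,0.0005,0]]' >/dev/null; python3 -c "from h import *;tq2();tq()"
```

```text
t 22.9 z 0.0512 yaw 2.1 f_along 4.2 Fz -1.2 | T_F 0.37 T_M 0.54 Mz -0.31 q7 -105.0
t 22.9 pos [0.4795 0.2125 0.0512] yaw 2.1 axis [0.5991 0.2168] f_along 4.2 f_tan 3.1 Fz -1.2 Mz -0.313  torque(fy*L)=0.374 +/-Mz M [-0.79 -0.86 -0.31] q7 -105.0 w 0.0173
```

```bash
python3 -m handwheel '[[0,0.003,0.002,0.0005,0],[0,0.003,0.002,0.0005,0],[0,0.003,0.002,0.0005,0]]' >/dev/null; python3 -c "from h import *;tq2();tq();snap('n5')"
```

```text
t 23.2 z 0.0498 yaw 2.1 f_along -4.4 Fz 2.6 | T_F 0.32 T_M 0.29 Mz -0.08 q7 -105.0
t 23.2 pos [0.4797 0.2115 0.0498] yaw 2.1 axis [0.5993 0.2159] f_along -4.4 f_tan 2.7 Fz 2.6 Mz -0.082  torque(fy*L)=0.319 +/-Mz M [-0.48  0.95 -0.08] q7 -105.0 w 0.0169
t 23.25 z 0.0498 yaw 2.1 f_along -4.3 Fz 1.8 | T_F 0.14 T_M 0.26 Mz -0.13 q7 -105.0
```

```bash
python3 -m handwheel '[[0,-0.0015,0,-0.0012,0],[0,-0.0015,0,-0.0012,0]]' >/dev/null; python3 -c "from h import *;tq2()"; python3 -m handwheel '[[0,0.0006,0.012,0,-0.1],[0,0.0024,0.0238,0,-0.2],[0,0.0053,0.0354,0,-0.3],[0,0.0094,0.0466,0,-0.4],[0,0.0147,0.0574,0,-0.5],[0,0.0209,0.0676,0,-0.6],[0,0.0281,0.0771,0,-0.7],[0,0.0281,0.0771,0,-0.7]]' >/dev/null; python3 -c "from h import *;tq2();tq()"
```

```text
t 23.45 z 0.0515 yaw 2.1 f_along -3.7 Fz -0.6 | T_F 0.08 T_M 0.22 Mz -0.10 q7 -105.0
t 24.25 z 0.0517 yaw 42.2 f_along -2.2 Fz -0.6 | T_F -0.36 T_M -0.43 Mz 0.31 q7 -57.0
t 24.25 pos [0.5115 0.1347 0.0517] yaw 42.2 axis [0.6002 0.2151] f_along -2.2 f_tan -3.0 Fz -0.6 Mz 0.313  torque(fy*L)=-0.356 +/-Mz M [0.16 0.81 0.31] q7 -57.0 w 0.0171
```

```bash
python3 -m handwheel '[[0,-0.0008,-0.0015,0,0],[0,-0.0008,-0.0015,0,0]]' >/dev/null; python3 -c "from h import *;tq2();snap('m0')"; python3 -m handwheel '[[0,0.00015,-0.006,0,0.05],[0,0.0006,-0.012,0,0.1]]' >/dev/null; python3 -c "from h import *;tq2()"; python3 -m handwheel '[[0,0.00015,-0.006,0,0.05],[0,0.0006,-0.012,0,0.1]]' >/dev/null; python3 -c "from h import *;snap('m1')"
```

```text
t 24.45 z 0.0519 yaw 42.1 f_along 0.3 Fz -1.7 | T_F 0.10 T_M 0.05 Mz -0.14 q7 -57.0
t 24.5 z 0.0519 yaw 42.1 f_along 0.3 Fz -1.4 | T_F 0.14 T_M 0.02 Mz -0.05 q7 -57.0
t 24.7 z 0.052 yaw 36.3 f_along -0.1 Fz -1.7 | T_F 0.09 T_M 0.05 Mz -0.03 q7 -64.0
t 24.95 z 0.0519 yaw 30.5 f_along -0.1 Fz -2.1 | T_F 0.15 T_M 0.28 Mz -0.26 q7 -71.0
```

```bash
python3 -m handwheel '[[0,0.0001,-0.004,0,0.033],[0,0.0003,-0.008,0,0.066]]' >/dev/null; python3 -c "from h import *;tq2()"; python3 -m handwheel '[[0,0.0001,-0.004,0,0.033],[0,0.0003,-0.008,0,0.066]]' >/dev/null; python3 -c "from h import *;tq2()"
```

```text
t 25.15 z 0.052 yaw 26.9 f_along 0.2 Fz -1.3 | T_F 0.15 T_M 0.14 Mz -0.08 q7 -76.0
t 25.35 z 0.052 yaw 23.1 f_along 0.2 Fz -1.5 | T_F 0.18 T_M 0.16 Mz -0.14 q7 -81.0
```

```bash
python3 -m handwheel '[[0,0.0001,-0.004,0,0.033],[0,0.0003,-0.008,0,0.066]]' >/dev/null; python3 -c "from h import *;snap('m2')"
```

```text
t 25.6 z 0.0519 yaw 19.3 f_along 0.2 Fz -1.6 | T_F 0.19 T_M 0.40 Mz -0.25 q7 -85.0
```

```bash
python3 -m handwheel '[[0,0.0001,-0.004,0,0.033],[0,0.0003,-0.008,0,0.066]]' >/dev/null; python3 -c "from h import *;snap('m3')"
```

```text
t 25.85 z 0.0519 yaw 15.5 f_along 0.3 Fz -1.2 | T_F 0.41 T_M 0.54 Mz -0.14 q7 -90.0
```

```bash
python3 -m handwheel '[[0,0.0001,-0.004,0,0.033],[0,0.0003,-0.008,0,0.066]]' >/dev/null; python3 -c "
from h import *;snap('m4')
f=lambda i:cv2.convertScaleAbs(cv2.resize(cv2.imread(f'pics/{i}.png')[157:175,278:300],None,fx=17.5,fy=26,interpolation=cv2.INTER_LANCZOS4),alpha=1.7,beta=-80)
cv2.imwrite('pics/z2.png',np.hstack([f('m2'),f('m4')]))"
```

```text
t 26.1 z 0.0519 yaw 11.8 f_along 1.6 Fz -1.5 | T_F 0.41 T_M 0.68 Mz -0.05 q7 -94.0
```

View pics/z2.png

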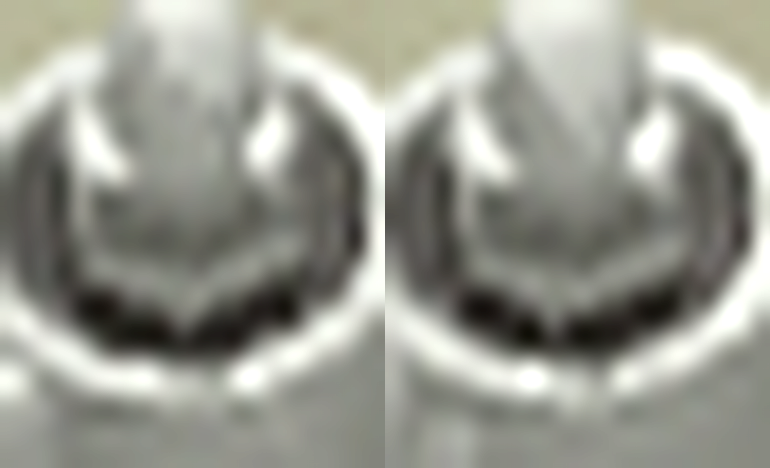

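```bash
python3 -m handwheel '[[0,0.0001,-0.004,0,0.033]]' >/dev/null; python3 -c "from h import *;snap('m5')"; python3 -m handwheel '[[0,0.0001,-0.004,0,0.033]]' >/dev/null; python3 -c "from h import *;snap('m6')"; python3 -m handwheel '[[0,0.0001,-0.004,0,0.033]]' >/dev/null; python3 -c "from h import *;snap('m7')"
```

```text
t 26.25 z 0.0518 yaw 9.9 f_along 1.4 Fz -1.3 | T_F 0.45 T_M 0.71 Mz -0.03 q7 -96.0
t 26.4 z 0.0518 yaw 8.0 f_along 0.8 Fz 0.1 | T_F 0.61 T_M 0.84 Mz -0.00 q7 -99.0
t 26.55 z 0.0518 yaw 6.1 f_along 1.5 Fz -0.3 | T_F 0.60 T_M 0.87 Mz -0.11 q7 -101.0
```

```bash
python3 -m handwheel '[[0,0.0001,-0.004,0,0.033]]' >/dev/null; python3 -c "
from h import *;snap('m8')
f=lambda i:cv2.convertScaleAbs(cv2.resize(cv2.imread(f'pics/{i}.png')[157:175,278:300],None,fx=17.5,fy=26,interpolation=cv2.INTER_LANCZOS4),alpha=1.7,beta=-80)
cv2.imwrite('pics/z3.png',np.hstack([f('m6'),f('m8')]))"
```

```text
t 26.7 z 0.0518 yaw 4.2 f_along 2.0 Fz -0.5 | T_F 0.76 T_M 0.85 Mz -0.13 q7 -103.0
```

View pics/z3.png

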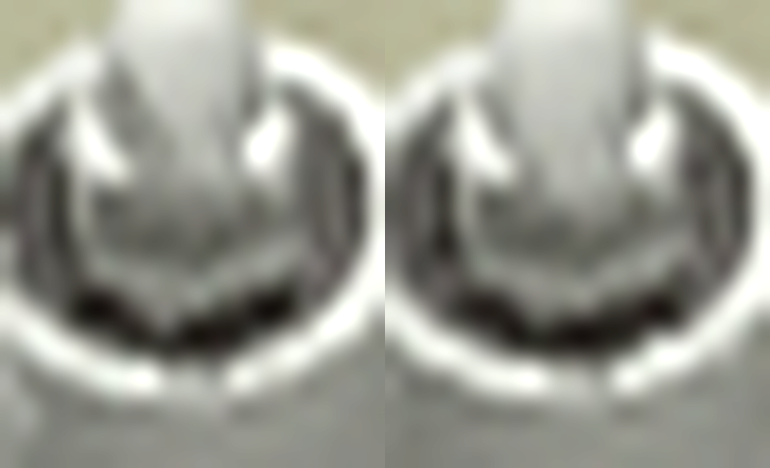

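```bash
python3 - <<'E'
from h import *
np.set_printoptions(precision=1,suppress=True)
s=cv2.imread('pics/m8.png');s2=cv2.imread('pics/side0.png')
f=lambda i:cv2.resize(i[142:187,262:314],None,fx=7.5,fy=7.5,interpolation=cv2.INTER_CUBIC)
cv2.imwrite('pics/z4.png',np.hstack([f(s),f(s2)]))
N=np.array([.5985,.2165,0]);th=np.linspace(0,2*np.pi,180)
def ell(r,z):
    q=np.array([proj('side',N+[r*np.cos(t),r*np.sin(t),z]) for t in th]);q=(q-[262,142]+.5)*7.5;return q.min(0),q.max(0)
for z0 in (.048,.0497,.0515,.054):
    print(z0,"washer",ell(.0175,z0),"ring bot",ell(.026,z0)[1],"ring top",ell(.026,z0+.014),"dome",(proj('side',N+[0,0,z0+.031])-[262,142]+.5)*7.5)
E
```

```text
0.048 washer (array([137.2, 192. ]), array([275.3, 267.3])) ring bot [308.8 286.3] ring top (array([100.9, 127.5]), array([308.2, 238.5])) dome [202.8 123.1]
0.0497 washer (array([137. , 186.3]), array([275.2, 261.6])) ring bot [308.7 280.5] ring top (array([100.6, 121.8]), array([308.2, 232.7])) dome [202.6 117.2]
0.0515 washer (array([136.7, 180.3]), array([275.1, 255.5])) ring bot [308.7 274.4] ring top (array([100.3, 115.7]), array([308.1, 226.5])) dome [202.4 110.8]
0.054 washer (array([136.3, 172. ]), array([274.9, 247. ])) ring bot [308.6 265.9] ring top (array([ 99.8, 107.2]), array([308. , 217.8])) dome [202.1 102. ]
```

View pics/z4.png

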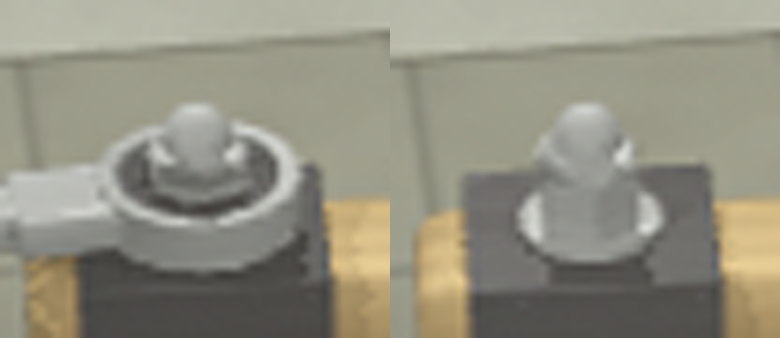

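```bash
python3 -m handwheel '[[0,0.0001,-0.004,0,0.033]]' >/dev/null; python3 -c "from h import *;snap('m9')"; python3 -m handwheel '[[0,0.0001,-0.004,0,0.033]]' >/dev/null; python3 -c "from h import *;snap('m10')"
```

```text
t 26.85 z 0.0518 yaw 2.3 f_along 1.5 Fz -1.2 | T_F 0.57 T_M 0.82 Mz -0.18 q7 -105.0
t 27.0 z 0.0519 yaw 0.4 f_along 2.5 Fz -1.2 | T_F 0.44 T_M 0.80 Mz -0.31 q7 -107.0
```

```bash
python3 -m handwheel '[[0,0.0001,-0.004,0,0.033]]' >/dev/null; python3 -c "
from h import *;snap('m11')
f=lambda i:cv2.convertScaleAbs(cv2.resize(cv2.imread(f'pics/{i}.png')[157:175,278:300],None,fx=17.5,fy=26,interpolation=cv2.INTER_LANCZOS4),alpha=1.7,beta=-80)
cv2.imwrite('pics/z5.png',np.hstack([f('m10'),f('m11')]))"
```

```text
t 27.15 z 0.0519 yaw -1.5 f_along 2.0 Fz -1.6 | T_F 0.55 T_M 0.71 Mz -0.34 q7 -109.0
```

View pics/z5.png

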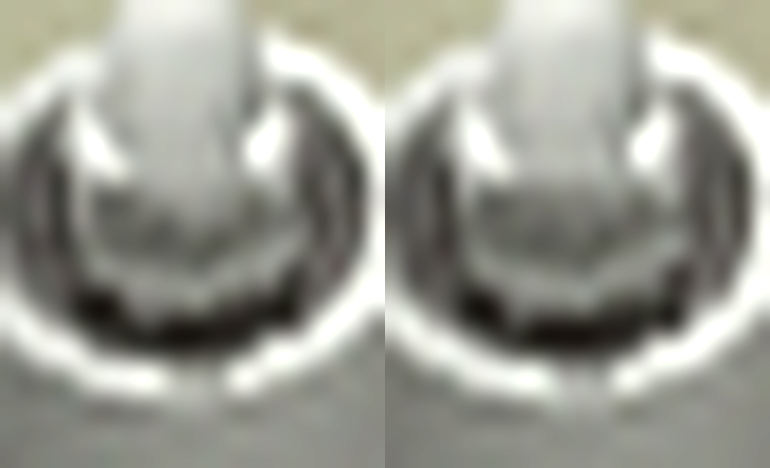

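```bash
python3 -m handwheel '[[0,0.0006,-0.012,0,0.1],[0,0.0024,-0.0238,0,0.2],[0,0.0024,-0.0238,0,0.2]]' >/dev/null; python3 -c "from h import *;tq2();tq()"; python3 -m handwheel '[[0,0,0,0.001,0],[0,0,0,0.0025,0],[0,0,0,0.0025,0]]' >/dev/null; python3 -c "from h import *;snap('k0');tq()
s=cv2.imread('pics/k0.png');crop(s,165,130,150,112,5,'k0c.png')"
```

```text
t 27.45 z 0.0519 yaw -12.8 f_along 3.9 Fz -1.1 | T_F 0.50 T_M 0.69 Mz -0.50 q7 -121.0
t 27.45 pos [0.4827 0.2442 0.0519] yaw -12.8 axis [0.5995 0.2178] f_along 3.9 f_tan 4.2 Fz -1.1 Mz -0.499  torque(fy*L)=0.501 +/-Mz M [-1.19 -0.47 -0.5 ] q7 -121.0 w 0.0176
t 27.8 z 0.0497 yaw -12.8 f_along 2.8 Fz 1.0 | T_F 0.45 T_M 0.49 Mz -0.36 q7 -121.0
t 27.8 pos [0.4826 0.2435 0.0497] yaw -12.8 axis [0.5993 0.2169] f_along 2.8 f_tan 3.7 Fz 1.0 Mz -0.362  torque(fy*L)=0.447 +/-Mz M [-0.92 -0.69 -0.36] q7 -121.0 w 0.0169
```

View pics/k0c.png

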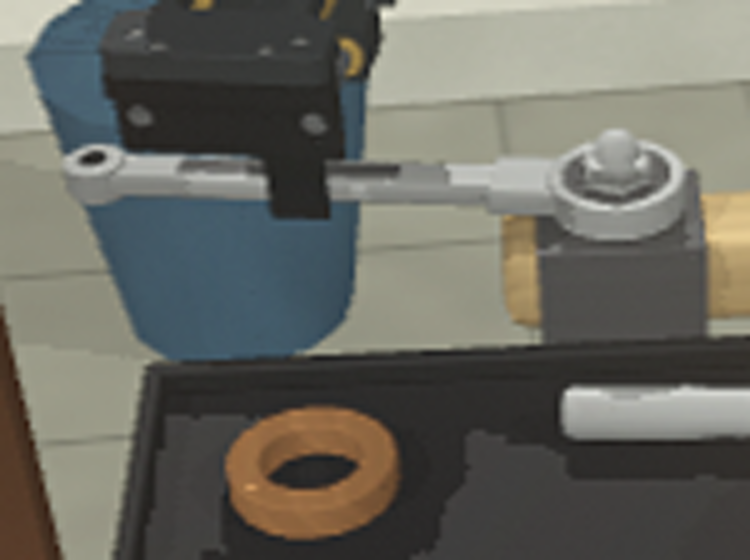

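```bash
python3 -m handwheel '[[0,0.0006,0.012,-0.001,-0.1],[0,0.0024,0.0238,-0.001,-0.2],[0,0.0053,0.0354,-0.001,-0.3],[0,0.0094,0.0466,-0.001,-0.4],[0,0.0147,0.0574,-0.001,-0.5],[0,0.0209,0.0676,-0.001,-0.6],[0,0.0281,0.0771,-0.001,-0.7],[0,0.0363,0.0859,-0.001,-0.8],[0,0.0453,0.0938,-0.001,-0.9],[0,0.0453,0.0938,-0.001,-0.9]]' >/dev/null; python3 -c "from h import *;tq2();tq()"
```

```text
t 28.8 z 0.0505 yaw 38.7 f_along -1.4 Fz 0.5 | T_F 0.08 T_M 0.13 Mz -0.09 q7 -61.0
t 28.8 pos [0.5054 0.1417 0.0505] yaw 38.7 axis [0.5988 0.2166] f_along -1.4 f_tan 0.7 Fz 0.5 Mz -0.089  torque(fy*L)=0.081 +/-Mz M [-0.28  0.05 -0.09] q7 -61.0 w 0.0172
```

```bash
python3 -m handwheel '[[0,0.0006,-0.012,0,0.1],[0,0.0024,-0.0238,0,0.2]]' >/dev/null; python3 -c "from h import *;tq2()"; python3 -m handwheel '[[0,0.00015,-0.006,0,0.05],[0,0.0006,-0.012,0,0.1]]' >/dev/null; python3 -c "from h import *;tq2()"
```

```text
t 29.0 z 0.0503 yaw 26.9 f_along 1.3 Fz 0.2 | T_F 0.28 T_M 0.40 Mz -0.33 q7 -76.0
t 29.2 z 0.0505 yaw 21.3 f_along 0.4 Fz -0.2 | T_F 0.38 T_M 0.48 Mz -0.40 q7 -83.0
```

```bash
python3 -m handwheel '[[0,0.00015,-0.006,0,0.05],[0,0.0006,-0.012,0,0.1]]' >/dev/null; python3 -c "from h import *;tq2()"
```

```text
t 29.4 z 0.0505 yaw 15.6 f_along 0.7 Fz 0.2 | T_F 0.40 T_M 0.60 Mz -0.37 q7 -90.0
```

```bash
python3 -m handwheel '[[0,0.00015,-0.004,0,0.05],[0,0.0006,-0.0095,0,0.1]]' >/dev/null; python3 -c "from h import *;tq2()"
```

```text
t 29.6 z 0.0505 yaw 9.9 f_along 1.7 Fz -0.7 | T_F 0.45 T_M 0.51 Mz 0.06 q7 -96.0
```

```bash
python3 -m handwheel '[[0,0.00015,-0.005,0,0.05],[0,0.0006,-0.011,0,0.1]]' >/dev/null; python3 -c "from h import *;snap('j1')
panel(['m2','j1','m10'],'p2.png')"
```

```text
t 29.85 z 0.0504 yaw 4.2 f_along 1.7 Fz -0.4 | T_F 0.42 T_M 0.68 Mz 0.01 q7 -103.0
```

View pics/p2.png

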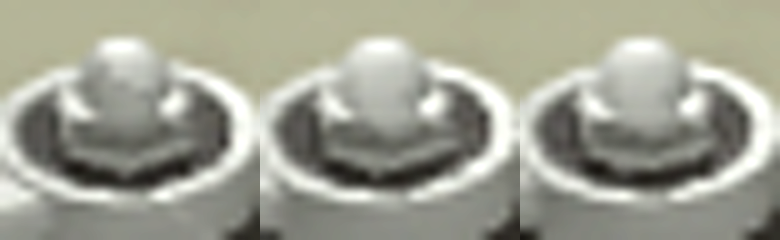

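```bash
python3 -m handwheel '[[0,0.0003,-0.0055,0,0.06]]' >/dev/null; python3 -c "from h import *;tq2()"; python3 -m handwheel '[[0,0.0003,-0.0055,0,0.06]]' >/dev/null; python3 -c "from h import *;tq2()"
```

```text
t 29.95 z 0.0503 yaw 0.9 f_along 1.0 Fz 0.4 | T_F 0.24 T_M 0.27 Mz 0.56 q7 -106.0
t 30.05 z 0.0504 yaw -2.5 f_along 0.8 Fz 1.5 | T_F 0.03 T_M 0.10 Mz 0.58 q7 -110.0
```

```bash
python3 -m handwheel '[[0,0.0003,-0.0055,0,0.06]]' >/dev/null; python3 -c "from h import *;snap('j2')"
```

```text
t 30.2 z 0.0505 yaw -5.9 f_along 0.3 Fz 0.5 | T_F -0.08 T_M 0.07 Mz 0.51 q7 -114.0
```

```bash
python3 -c "
from h import *
tq()
f=lambda i:cv2.convertScaleAbs(cv2.resize(cv2.imread(f'pics/{i}.png')[157:175,278:300],None,fx=17.5,fy=26,interpolation=cv2.INTER_LANCZOS4),alpha=1.7,beta=-80)
cv2.imwrite('pics/z6.png',np.hstack([f('j1'),f('j2')]))"
```

```text
t 30.2 pos [0.4799 0.2252 0.0505] yaw -5.9 axis [0.5989 0.2128] f_along 0.3 f_tan -0.7 Fz 0.5 Mz 0.511  torque(fy*L)=-0.079 +/-Mz M [-0.11 -0.13  0.51] q7 -114.0 w 0.0176
```

View pics/z6.png

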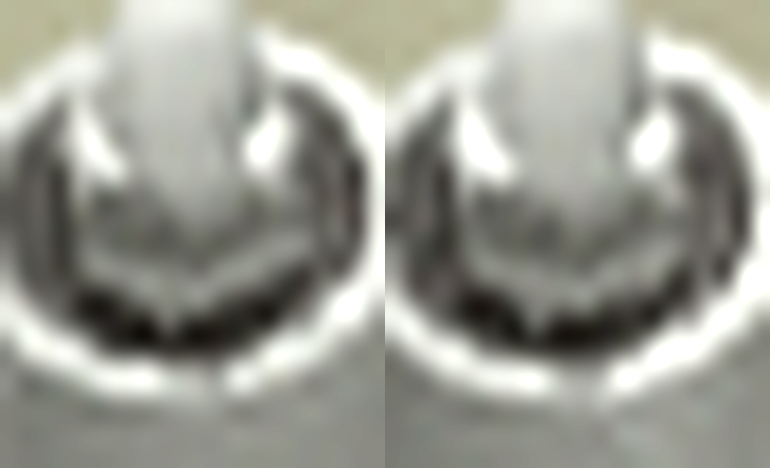

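```bash
python3 -c "
from h import *
f=lambda i:cv2.convertScaleAbs(cv2.resize(cv2.imread(f'pics/{i}.png')[145:190,262:314],None,fx=7.5,fy=7.5,interpolation=cv2.INTER_LANCZOS4),alpha=1.3,beta=-30)
cv2.imwrite('pics/z7.png',np.hstack([f('s9'),f('j2')]))"
```

```text
(no output)
```

View pics/z7.png

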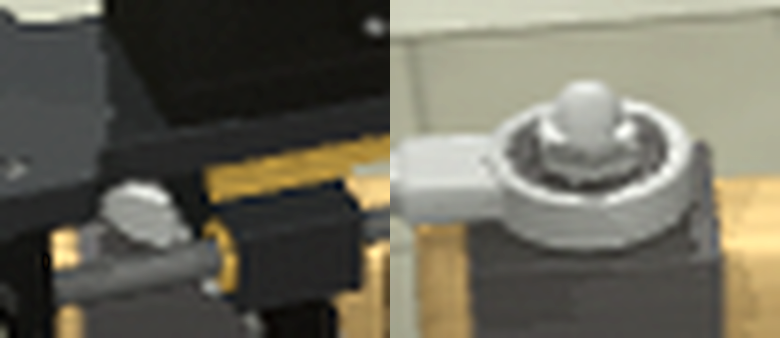

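```bash
python3 -m handwheel '[[0,0,0,0,-0.06],[0,0.0003,0.006,0,-0.12],[0,0.0003,0.006,0,-0.12]]' >/dev/null; python3 -c "from h import *;tq()"
```

```text
t 30.5 pos [0.4795 0.2131 0.0499] yaw 0.9 axis [0.5992 0.2151] f_along -1.3 f_tan 4.5 Fz 1.9 Mz 0.102  torque(fy*L)=0.542 +/-Mz M [-1.13 -0.07  0.1 ] q7 -106.0 w 0.017
```

```bash
python3 -m handwheel '[[0,0.0006,0.012,-0.0005,-0.1],[0,0.0024,0.0238,-0.0005,-0.2],[0,0.0053,0.0354,-0.0005,-0.3],[0,0.0094,0.0466,-0.0005,-0.4],[0,0.0094,0.0466,-0.0005,-0.4]]' >/dev/null; python3 -c "from h import *;tq()"
```

```text
t 31.0 pos [0.49   0.168  0.0507] yaw 23.7 axis [0.5996 0.2162] f_along -1.0 f_tan 0.9 Fz -0.5 Mz -0.036  torque(fy*L)=0.111 +/-Mz M [-0.21  0.16 -0.04] q7 -80.0 w 0.017
```

```bash
python3 -m handwheel '[[0,0,0,-0.002,0],[0,0,0,-0.005,0],[0,0,0,-0.008,0]]' >/dev/null; python3 -c "from h import *;tq()"; python3 -m handwheel '[[0,0,0,-0.004,0],[0,0,0,-0.008,0],[0,0,0,-0.012,0]]' >/dev/null; python3 -c "from h import *;tq()"
```

```text
t 31.3 pos [0.4893 0.1692 0.0583] yaw 23.8 axis [0.5988 0.2175] f_along -1.8 f_tan 0.9 Fz -2.8 Mz -0.206  torque(fy*L)=0.110 +/-Mz M [-0.58  0.39 -0.21] q7 -80.0 w 0.0169
t 31.6 pos [0.49   0.1691 0.0709] yaw 23.8 axis [0.5995 0.2174] f_along -1.2 f_tan 0.4 Fz -3.0 Mz -0.009  torque(fy*L)=0.042 +/-Mz M [-0.23  0.37 -0.01] q7 -81.0 w 0.0173
```

```bash
python3 -m handwheel '[[0,0,0,-0.01,0],[0,0,0,-0.025,0],[0,0,0,-0.04,0],[0,0,0,-0.045,0],[0,0,0,-0.045,0]]' >/dev/null; python3 -c "from h import *;tq();snap('u1')
s=cv2.imread('pics/u1.png');crop(s,165,100,160,120,5,'u1c.png')"
```

```text
t 32.1 pos [0.4915 0.1699 0.1171] yaw 23.8 axis [0.601  0.2182] f_along 0.3 f_tan -0.1 Fz -2.5 Mz 0.026  torque(fy*L)=-0.013 +/-Mz M [-0.17  0.27  0.03] q7 -83.0 w 0.0173
t 32.15 z 0.1162 yaw 23.8 f_along -1.0 Fz -4.1 | T_F -0.01 T_M 0.00 Mz -0.02 q7 -83.0
```

View pics/u1c.png

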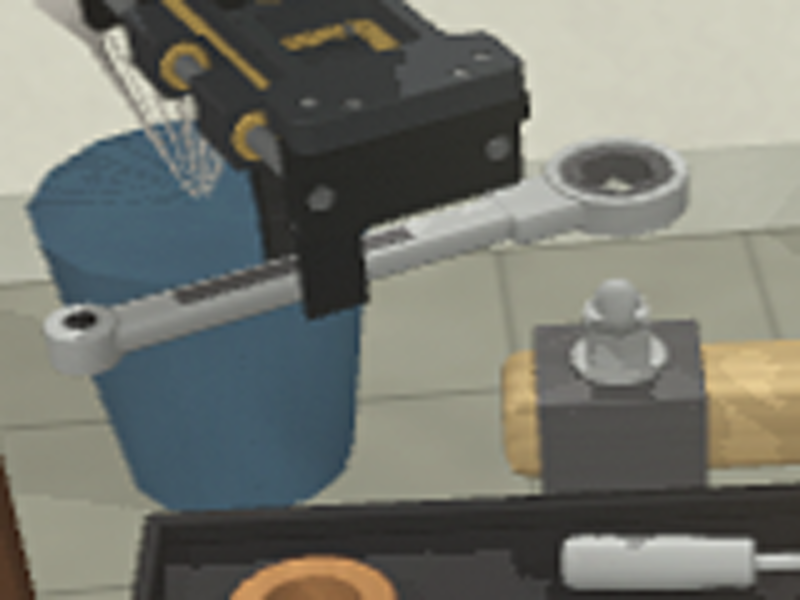

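```bash
python3 -c "
from h import *
f=lambda i:cv2.convertScaleAbs(cv2.resize(cv2.imread(f'pics/{i}.png')[152:180,274:304],None,fx=13,fy=13,interpolation=cv2.INTER_LANCZOS4),alpha=1.7,beta=-80)
cv2.imwrite('pics/z8.png',np.hstack([f('u1'),f('side0')]))"
```

```text
(no output)
```

View pics/z8.png

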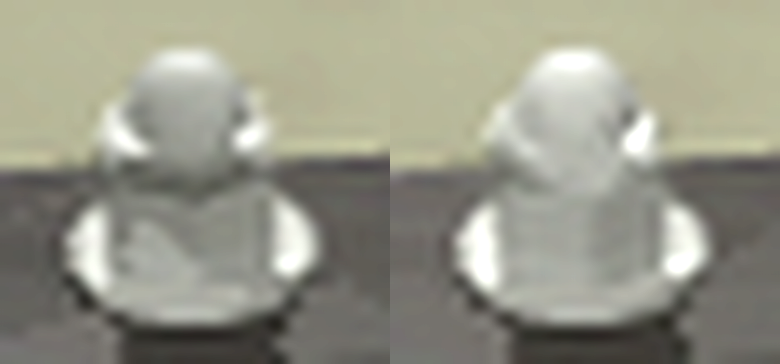

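```bash
python3 -m handwheel '[[0,0,0,0.02,0],[0,0,0,0.035,0],[0,0,0,0.042,0],[0,0,0,0.048,0],[0,0,0,0.053,0]]' >/dev/null; python3 -c "from h import *;tq()"; python3 -m handwheel '[[0,0,0,0.004,0],[0,0,0,0.008,0],[0,0,0,0.011,0],[0,0,0,0.011,0]]' >/dev/null; python3 -c "from h import *;tq();snap('v1')
crop(cv2.imread('pics/v1.png'),165,130,150,112,5,'v1c.png')"
```

```text
t 32.65 pos [0.49   0.1684 0.0622] yaw 23.8 axis [0.5996 0.2167] f_along -2.4 f_tan 0.3 Fz -2.7 Mz -0.093  torque(fy*L)=0.039 +/-Mz M [-0.48  0.65 -0.09] q7 -80.0 w 0.0174
t 33.05 pos [0.4901 0.1686 0.0516] yaw 23.8 axis [0.5996 0.2168] f_along -4.8 f_tan 0.4 Fz -1.1 Mz -0.180  torque(fy*L)=0.051 +/-Mz M [-0.73  0.95 -0.18] q7 -80.0 w 0.0175
t 33.1 z 0.0517 yaw 23.8 f_along -5.6 Fz -1.3 | T_F 0.09 T_M 0.13 Mz -0.13 q7 -80.0
```

View pics/v1c.png

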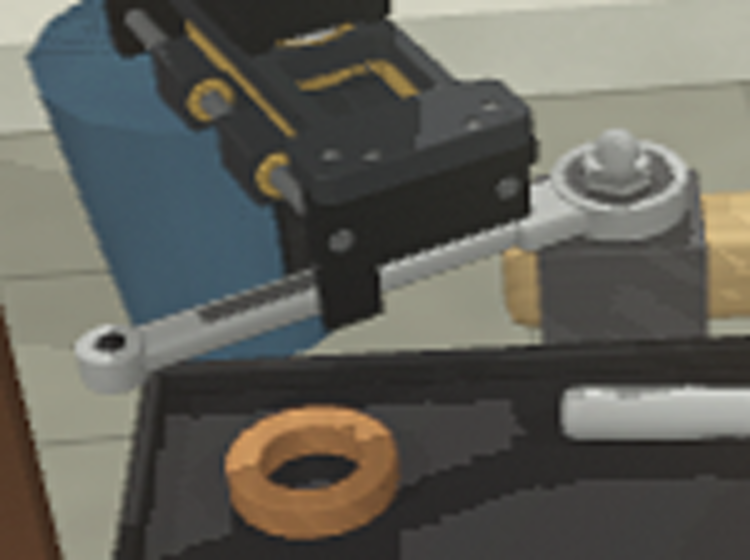

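```bash
python3 -m handwheel '[[0,-0.002,0,0.0003,0],[0,-0.002,0,0.0003,0]]' >/dev/null; python3 -c "from h import *;tq2()"; python3 -m handwheel '[[0,0.00015,-0.006,0,0.05],[0,0.0006,-0.012,0,0.1]]' >/dev/null; python3 -c "from h import *;tq2()";python3 -m handwheel '[[0,0.00015,-0.006,0,0.05],[0,0.0006,-0.012,0,0.1]]' >/dev/null; python3 -c "from h import *;tq2()"
```

```text
t 33.3 z 0.0521 yaw 23.8 f_along -1.8 Fz -1.9 | T_F 0.09 T_M 0.18 Mz -0.12 q7 -80.0
t 33.5 z 0.0521 yaw 17.9 f_along -1.0 Fz -1.1 | T_F 0.09 T_M 0.24 Mz -0.21 q7 -87.0
t 33.7 z 0.052 yaw 12.2 f_along -0.6 Fz -1.8 | T_F 0.38 T_M 0.43 Mz -0.20 q7 -94.0
```

```bash
python3 -m handwheel '[[0,0.00015,-0.006,0,0.05],[0,0.0006,-0.012,0,0.1]]' >/dev/null; python3 -c "from h import *;snap('v2')";python3 -m handwheel '[[0,0.00015,-0.005,0,0.05]]' >/dev/null; python3 -c "from h import *;tq2()"
```

```text
t 33.95 z 0.0519 yaw 6.4 f_along -0.2 Fz -1.8 | T_F 0.54 T_M 0.77 Mz -0.22 q7 -101.0
t 34.05 z 0.0518 yaw 3.7 f_along -1.2 Fz -0.9 | T_F 0.47 T_M 0.58 Mz 0.23 q7 -103.0
```

```bash
python3 -m handwheel '[[0,0.00015,-0.0055,0,0.05]]' >/dev/null; python3 -c "from h import *;snap('v3')"
```

```text
t 34.2 z 0.0518 yaw 0.8 f_along 0.3 Fz -1.8 | T_F 0.32 T_M 0.69 Mz 0.06 q7 -107.0
```

```bash
python3 -m handwheel '[[0,0.00015,-0.0065,0,0.05]]' >/dev/null; python3 -c "from h import *;snap('v4')";python3 -m handwheel '[[0,0.0,-0.0035,0,0.025]]' >/dev/null; python3 -c "
from h import *;snap('v5')
f=lambda i:cv2.convertScaleAbs(cv2.resize(cv2.imread(f'pics/{i}.png')[157:175,278:300],None,fx=11,fy=17,interpolation=cv2.INTER_LANCZOS4),alpha=1.7,beta=-80)
cv2.imwrite('pics/z9.png',np.hstack([f('v1'),f('v2'),f('v5')]))"
```

```text
t 34.35 z 0.0518 yaw -2.1 f_along 0.0 Fz -0.9 | T_F 0.56 T_M 0.86 Mz -0.05 q7 -110.0
t 34.5 z 0.0517 yaw -3.4 f_along 0.6 Fz -2.3 | T_F 0.55 T_M 0.86 Mz -0.10 q7 -111.0
```

View pics/z9.png

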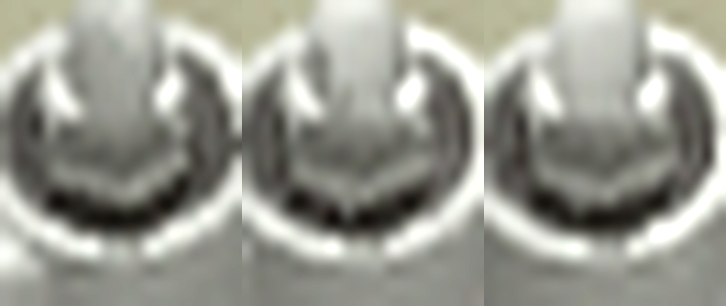

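```bash
python3 -m handwheel '[[0,0.0006,0.011,-0.0003,-0.1],[0,0.0024,0.0228,-0.0003,-0.2],[0,0.0053,0.0344,-0.0003,-0.3],[0,0.0094,0.0456,-0.0003,-0.4],[0,0.0094,0.0456,-0.0003,-0.4]]' >/dev/null; python3 -c "from h import *;tq()";  python3 -m handwheel '[[0,0,0,-0.002,0],[0,0,0,-0.005,0],[0,0,0,-0.010,0],[0,0,0,-0.015,0],[0,0,0,-0.02,0]]' >/dev/null; python3 -c "from h import *;tq()"
```

```text
t 35.0 pos [0.4866 0.1763 0.0523] yaw 19.4 axis [0.5995 0.2162] f_along 0.4 f_tan 0.8 Fz -2.2 Mz -0.057  torque(fy*L)=0.097 +/-Mz M [-0.17  0.15 -0.06] q7 -85.0 w 0.017
t 35.5 pos [0.4853 0.1778 0.0723] yaw 19.5 axis [0.5981 0.2178] f_along 0.3 f_tan 0.7 Fz -2.5 Mz -0.042  torque(fy*L)=0.083 +/-Mz M [-0.17  0.25 -0.04] q7 -86.0 w 0.0172
```

```bash
python3 -m handwheel '[[0,0,0,-0.01,0],[0,0,0,-0.025,0],[0,0,0,-0.04,0],[0,0,0,-0.048,0],[0,0,0,-0.048,0]]' >/dev/null; python3 -c "from h import *;tq();snap('u2')
f=lambda i:cv2.convertScaleAbs(cv2.resize(cv2.imread(f'pics/{i}.png')[152:180,274:304],None,fx=13,fy=13,interpolation=cv2.INTER_LANCZOS4),alpha=1.7,beta=-80)
cv2.imwrite('pics/z10.png',np.hstack([f('u1'),f('u2')]))
rel([(.5288,-.1088,.125,86.1),(.5288,-.1088,.02,86.1)])"
```

```text
t 36.0 pos [0.4861 0.1783 0.1213] yaw 19.5 axis [0.599  0.2183] f_along 0.3 f_tan 0.4 Fz -3.0 Mz -0.031  torque(fy*L)=0.044 +/-Mz M [-0.12  0.26 -0.03] q7 -89.0 w 0.017
t 36.05 z 0.1203 yaw 19.5 f_along -0.3 Fz -3.4 | T_F 0.01 T_M 0.03 Mz -0.03 q7 -89.0
[-0.0551, 0.2847, -0.0047, -1.1617]
[-0.0551, 0.2847, 0.1003, -1.1617]
```

View pics/z10.png

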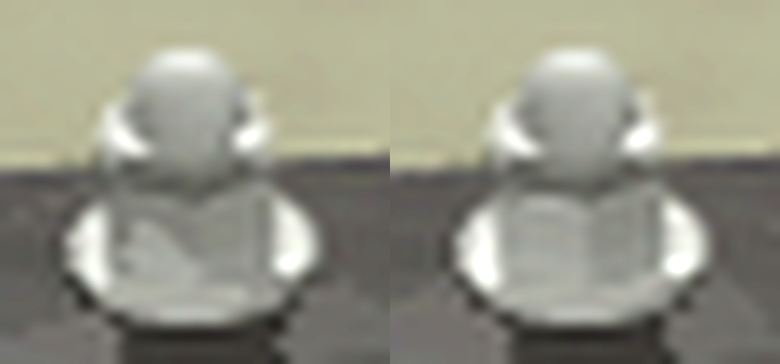

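```bash
python3 -m handwheel '[[0,-0.005,0.025,-0.01,-0.08],[0,-0.01,0.055,-0.02,-0.20],[0,-0.016,0.085,-0.02,-0.33],[0,-0.022,0.115,-0.02,-0.46],[0,-0.028,0.145,-0.02,-0.59],[0,-0.034,0.175,-0.02,-0.72],[0,-0.040,0.205,-0.02,-0.85],[0,-0.045,0.235,-0.02,-0.98],[0,-0.051,0.262,-0.02,-1.09],[0,-0.0545,0.28,-0.02,-1.15],[0,-0.0551,0.2847,-0.02,-1.1617],[0,-0.0551,0.2847,-0.02,-1.1617],[0,-0.0551,0.2847,-0.02,-1.1617]]'; python3 -c "
from h import *
rel([(.5288,-.1088,.02,86.1)])
t=read_camera('top');s=read_camera('side');cv2.imwrite('pics/t20.png',t);cv2.imwrite('pics/s20.png',s)"
```

```text
time_s: 37.35
tool_pos: [0.5283, -0.1079, 0.1392]
tool_rot: [-179.9, -0.0, 86.1]
force: [-0.2, 0.5, -2.9]
grip_width: 0.017
[-0.0008, 0.0005, 0.1192, -0.0003]
```

View pics/s20.png

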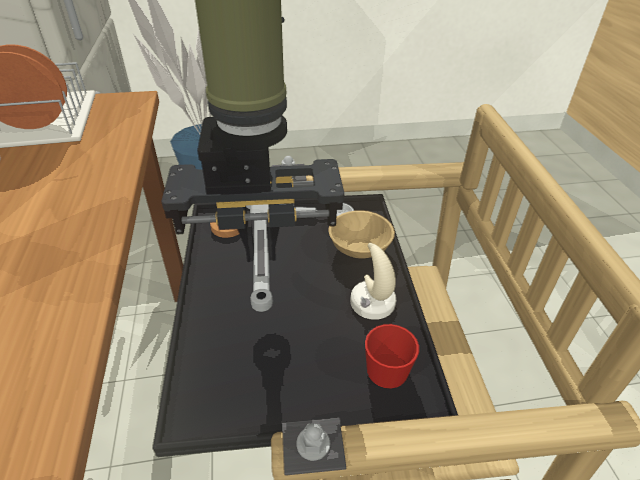

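```bash
python3 -m handwheel '[[0,-0.0008,0.0005,0.03,0],[0,-0.0008,0.0005,0.065,0],[0,-0.0008,0.0005,0.095,0],[0,-0.0008,0.0005,0.115,0],[0,-0.0008,0.0005,0.126,0],[0,-0.0008,0.0005,0.131,0],[0,-0.0008,0.0005,0.131,0]]'; python3 -m handwheel '[[0,0,0,0.002,0],[0,0,0,0.004,0],[0,0,0,0.004,0]]';python3 -c "
from h import *
tq();s=read_camera('side');crop(s,190,230,160,180,3.3,'s21.png')"
```

```text
time_s: 38.15
tool_pos: [0.5293, -0.11, 0.0089]
tool_rot: [180.0, -0.0, 86.1]
force: [0.1, 0.2, -2.9]
grip_width: 0.0174
time_s: 38.45
tool_pos: [0.5294, -0.1103, 0.0052]
tool_rot: [179.9, -0.0, 86.1]
force: [-0.5, 0.1, -3.3]
grip_width: 0.0175
t 38.45 pos [ 0.5294 -0.1103  0.0052] yaw 86.1 axis [0.5376 0.0091] f_along 0.1 f_tan -0.5 Fz -3.3 Mz -0.044  torque(fy*L)=-0.066 +/-Mz M [-0.26  0.08 -0.04] q7 21.0 w 0.0175
```

View pics/s21.png

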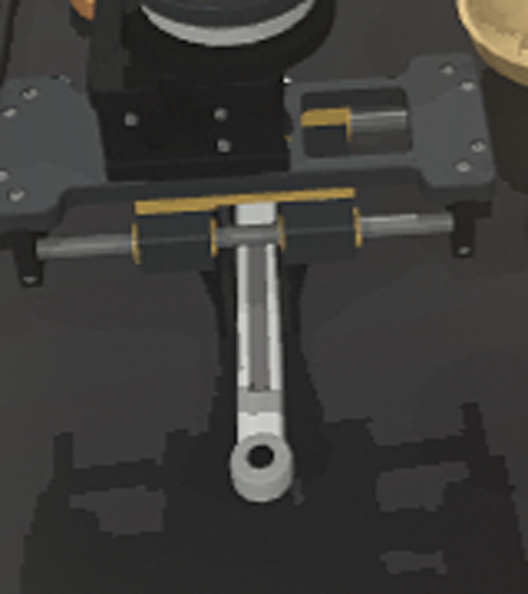

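```bash
python3 -m handwheel '[[0,0,0,0.0015,0],[0,0,0,0.0025,0],[0,0,0,0.0025,0]]';python3 -c "from h import *;tq()"; python3 -m handwheel '[[0,0,0,0.001,0],[0,0,0,0.002,0],[0,0,0,0.002,0]]';python3 -c "from h import *;tq()"
```

```text
time_s: 38.8
tool_pos: [0.5289, -0.1104, 0.0021]
tool_rot: [-180.0, -0.0, 86.1]
force: [-0.2, 0.5, -3.7]
grip_width: 0.0173
t 38.8 pos [ 0.5289 -0.1104  0.0021] yaw 86.1 axis [0.5371 0.0091] f_along 0.5 f_tan -0.2 Fz -3.7 Mz 0.024  torque(fy*L)=-0.028 +/-Mz M [-0.24  0.08  0.02] q7 21.0 w 0.0173
time_s: 39.1
tool_pos: [0.5291, -0.1105, 0.0005]
tool_rot: [180.0, -0.0, 86.0]
force: [-0.7, 0.3, 0.1]
grip_width: 0.0172
t 39.1 pos [ 5.291e-01 -1.105e-01  5.000e-04] yaw 86.0 axis [0.5373 0.009 ] f_along 0.3 f_tan -0.7 Fz 0.1 Mz -0.021  torque(fy*L)=-0.081 +/-Mz M [-0.09  0.33 -0.02] q7 21.0 w 0.0172
```

```bash
python3 -m handwheel '[[0,0,0,0,0],[0,0,0,0,0]]' 5; python3 -m handwheel '[[0.02,0,0,0,0],[0.024,0,0,0,0],[0.03,0,0,0,0],[0.045,0,0,0,0],[0.06,0,0,0,0],[0.06,0,0,0,0]]'; python3 -m handwheel '[[0.06,0,0,-0.01,0],[0.06,0,0,-0.04,0],[0.06,0,0,-0.08,0],[0.06,0,0,-0.12,0],[0.06,0,0,-0.16,0],[0.06,0,0,-0.2,0],[0.06,0,0,-0.2,0]]'
```

```text
time_s: 39.3
tool_pos: [0.5291, -0.1105, 0.0005]
tool_rot: [180.0, -0.0, 86.0]
force: [-1.7, -0.3, 2.0]
grip_width: 0.0182
time_s: 39.9
tool_pos: [0.5295, -0.1104, 0.0005]
tool_rot: [179.9, -0.0, 86.1]
force: [0.5, -0.2, 1.6]
grip_width: 0.0465
time_s: 40.6
tool_pos: [0.5319, -0.1115, 0.2062]
tool_rot: [179.5, -0.1, 86.0]
force: [0.7, 0.6, -0.2]
grip_width: 0.0601
```

```bash
python3 -m handwheel '[[0.06,0.2,-0.04,0,0],[0.06,0.3,-0.06,0,0],[0.06,0.3,-0.06,0,0],[0.06,0.3,-0.06,0,0],[0.06,0.45,-0.10,0,0],[0.06,0.45,-0.10,0,0],[0.06,0.45,-0.10,0,0],[0.06,0.45,-0.10,0,0],[0.06,0.45,-0.10,0,0],[0.06,0.45,-0.10,0,0],[0.06,0.45,-0.10,0,0]]'; python3 -c "
from h import *
cv2.imwrite('pics/s30.png',read_camera('side'));cv2.imwrite('pics/t30.png',read_camera('top'))"
```

```text
time_s: 41.7
tool_pos: [0.4584, 0.3474, 0.1993]
tool_rot: [-179.9, 0.1, 86.3]
force: [0.6, -0.2, -0.6]
grip_width: 0.0599
```

View pics/s30.png

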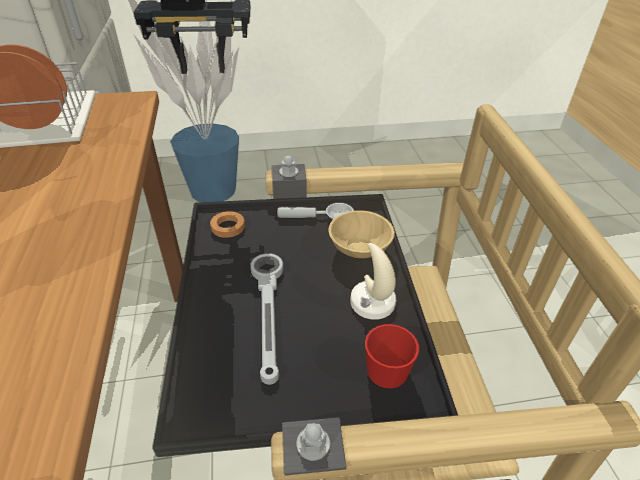

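View pics/t30.png

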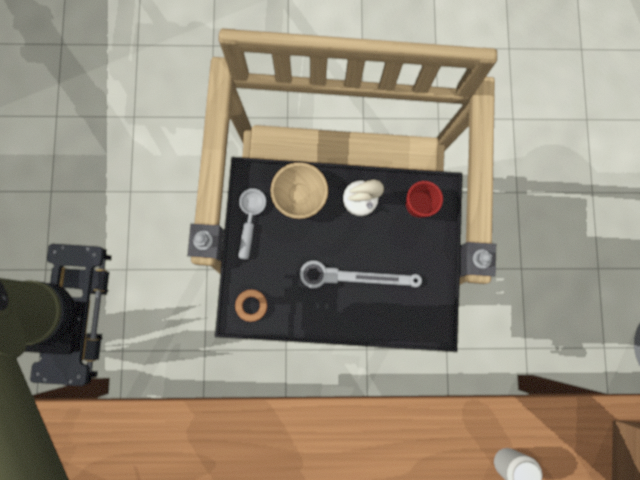

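```bash
python3 -c "
from cell import *
o=get_obs();print(o['time_s'],o['force'],abs(o['joint_velocities']).max());print(sign_off())"
```

```text
41.8 [-0.47486483 -0.14573765 -0.0648346 ] 1.1529314533464172
the job is handed in; nothing more can be done
None
```

I tightened the nut to an estimated 0.65–0.8 N m and laid the spanner flat back on the tray close to where it started. I handed in at 41.8 s. The torque was not cleanly confirmed.

**What was done**
- I gripped the handle, lowered the ring over the nut on the robot's left, and made two pulls with free returns. The first two pulls read a steady 0.3–0.5 N m, which fits the thread drag. The reading rose to about 0.7 N m at the end of the second pull.
- Later pulls, including one after lifting the ring off and refitting it, plateaued at 0.5–0.8 N m. After each plateau the torque fell away.

**What the last checks showed**
- The nut did not visibly turn in those later pulls. Its middle edge was in the same place, to within a few degrees, before and after the last pull. I take that to mean it sits at about 0.65–0.8 N m, which is inside the accepted 0.55–1.3. My highest reading was about 0.8 N m.
- The final pictures show the spanner flat on the tray. The bowl, spoon, cup, night light and teething ring are where they were, the tight nut was not touched, and the arm is clear.

**What stayed uncertain**
- **Slipping:** in the later pulls something slipped at about 0.65–0.7 N m. It looked like the insert riding over the nut's corners, so I could not take a clear reading at 0.8 N m.
- **Noise:** single torque readings scatter by about ±0.1 N m, and two ways of estimating the torque differed by 0.1–0.2 N m.
- **Seating:** pictures during the pulls put the ring about 1–3 mm above the washer, right at the 3 mm limit for a full fit.

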